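# Find the wedge in the lidded tubs and wedge the board down

### The job

The board lying in the hold-down jig has to be pinned down. The hardwood wedge for it is put away in one of the three blue-lidded tubs on the sloping rack: lift the lids one by one until you find it, take it out, lay it on the board, thin end first under the jig's bridge, push it in until it stops and sits tight, and let go. Leave the other parts in their tubs and the mug standing where it is.

Things in the scene. Friction and masses are not known exactly. Their poses are not given: they have to be found in the camera images.
- rack: plywood bench rack, 330 mm wide, 135 mm deep, screwed down, whose top slopes up away from the robot at 30 degrees; carries the three tubs side by side, 100 mm apart; shut lids reach 125 mm above the bench, open ones 230. Origin under its middle on the bench, z up, x horizontal towards its raised back, y to its left
- tub_left: left one (seen from the robot) of three identical grey plastic tubs fixed on the slope: 118 mm along the slope, 94 wide, 50 high, walls and floor 3 mm. Origin: middle of its underside; x up the slope, y across to the left, z square to the slope (so leaning 30 degrees towards the robot)
- lid_left_knob (a point): middle of the top of the black round knob on the left tub's lid: 20 mm diameter, stands 28 mm off the lid, near the lid's lower (front) edge; moves with the lid
- lid_left_hinge (a point): middle of the hinge line of the left tub's opaque blue lid, along the tub's y, at its upper back rim; the lid reaches 122 mm from it; knob axis is 104 mm from it along the lid, knob top 32 mm off the lid's underside
- lid_left (a joint): opening angle of the left lid, rad: 0 shut, stop at 1.72; about 0.11 N m of hinge friction, so it stays where it is left
- tub_middle: middle one (seen from the robot) of three identical grey plastic tubs fixed on the slope: 118 mm along the slope, 94 wide, 50 high, walls and floor 3 mm. Origin: middle of its underside; x up the slope, y across to the left, z square to the slope (so leaning 30 degrees towards the robot)
- lid_middle_knob (a point): middle of the top of the black round knob on the middle tub's lid: 20 mm diameter, stands 28 mm off the lid, near the lid's lower (front) edge; moves with the lid
- lid_middle_hinge (a point): middle of the hinge line of the middle tub's opaque blue lid, along the tub's y, at its upper back rim; the lid reaches 122 mm from it; knob axis is 104 mm from it along the lid, knob top 32 mm off the lid's underside
- lid_middle (a joint): opening angle of the middle lid, rad: 0 shut, stop at 1.72; about 0.11 N m of hinge friction, so it stays where it is left
- tub_right: right one (seen from the robot) of three identical grey plastic tubs fixed on the slope: 118 mm along the slope, 94 wide, 50 high, walls and floor 3 mm. Origin: middle of its underside; x up the slope, y across to the left, z square to the slope (so leaning 30 degrees towards the robot)
- lid_right_knob (a point): middle of the top of the black round knob on the right tub's lid: 20 mm diameter, stands 28 mm off the lid, near the lid's lower (front) edge; moves with the lid
- lid_right_hinge (a point): middle of the hinge line of the right tub's opaque blue lid, along the tub's y, at its upper back rim; the lid reaches 122 mm from it; knob axis is 104 mm from it along the lid, knob top 32 mm off the lid's underside
- lid_right (a joint): opening angle of the right lid, rad: 0 shut, stop at 1.72; about 0.11 N m of hinge friction, so it stays where it is left
- wedge: hardwood wedge 30 x 90 mm, in one of the tubs, lying on the tub floor, long way up the slope within a few degrees, thin end uphill. Origin: middle of its flat underside; z up out of the underside; y along its length towards the thick end (22 mm thick at +45 mm), thin end 4 mm at -45 mm, even taper
- spring_clamp: black and orange spring clamp 56 x 100 x 20 mm in another tub; stays there. Origin: middle of its underside
- sanding_block: dark wooden sanding block with an orange pad, 63 x 100 x 29 mm, in the remaining tub; stays there. Origin: middle of its underside
- jig: wedge hold-down fixed to the bench: plywood base 190 x 120 x 18 mm, end stop at the far end, and across it a pale wooden bridge on two darker posts. Origin under the middle of the base; x along the board away from the robot (the direction in which the wedge goes in), y left, z up. Posts 82 mm high, their bolt heads 91 mm; 70 mm clear between the posts
- jig_mouth (a point): point on the board's upper face, on the jig's middle line, below the bridge's front edge (jig x = -23 mm, 40 mm above the bench). The bridge is 30 mm deep along x; its underside is bevelled to the wedge's taper: 13 mm above the board in front, 7 mm behind, so the wedge comes tight when its middle is about at this point, its thick half still out in front
- board: pale sawn board 55 x 160 x 22 mm, loose, lying lengthwise on the jig's base against the end stop, under the bridge. Origin: middle of its underside; y along its length
- mug: blue and white mug, 92 mm high, 78 mm diameter, with a handle; stands to the left of the jig, handle away from the robot. Origin: middle of its underside, handle included

How it is judged (in metres and radians):
On the way:
1. the lid of the tub that holds the wedge is raised (past about 60 degrees) while the wedge is still in the tub (((value of joint lid_left above 1.05 rad and x of wedge in the frame of tub_left between -0.06 and 0.06 m and y of wedge in the frame of tub_left between -0.047 and 0.047 m and z of wedge in the frame of tub_left between -0.01 and 0.03 m) or (value of joint lid_middle above 1.05 rad and x of wedge in the frame of tub_middle between -0.06 and 0.06 m and y of wedge in the frame of tub_middle between -0.047 and 0.047 m and z of wedge in the frame of tub_middle between -0.01 and 0.03 m) or (value of joint lid_right above 1.05 rad and x of wedge in the frame of tub_right between -0.06 and 0.06 m and y of wedge in the frame of tub_right between -0.047 and 0.047 m and z of wedge in the frame of tub_right between -0.01 and 0.03 m))), for 0.1 s.
At the end, for the whole second after the job is handed in: The wedge lies flat on the board under the jig's bridge, in line with the jig within 11 degrees and 20 mm of its middle line, driven in to within 5 mm of where it first comes tight and bearing on the bridge with over 2 N, let go and at rest; the board is still in its place in the jig, within 15 mm (x of wedge in the frame of jig between -0.028 and -0.01 m and y of wedge in the frame of jig between -0.02 and 0.02 m and z of wedge in the frame of jig between 0.034 and 0.046 m and angle between the y axis of wedge and the x axis of jig, either way round below 0.2 rad and angle between wedge's own z axis and vertical below 0.12 rad and linear speed of wedge below 0.01 m/s and contact force between wedge and jig above 2 N and x of board in the frame of jig between -0.015 and 0.015 m and y of board in the frame of jig between -0.015 and 0.015 m and z of board in the frame of jig between 0.012 and 0.024 m); the robot touches nothing.
It fails at once if the mug is shifted more than 30 mm or tipped (distance of mug from where it was at the start of the episode above 0.03 m or angle between mug's own z axis and vertical above 0.4 rad).
It fails at once if the spring clamp is taken out of its tub (distance of spring_clamp from where it was at the start of the episode above 0.06 m).
It fails at once if the sanding block is taken out of its tub (distance of sanding_block from where it was at the start of the episode above 0.06 m).
It also fails if it takes over 72 s, if anything falls off the work surface, if the arm or the gripper's body presses on something with over 40 N, if the wrist force passes 120 N, or if a joint passes its speed limit or range.

### The arm

A 6-joint arm with a two-finger parallel gripper is mounted at the origin on a cart in front of the work surface, level with it; the furniture and walls round the work are solid. World frame = base frame: x ahead of the robot, y to its left, z up, the work surface at z = 0. Lengths are in mm, angles in degrees, forces in N, time in s.
With the tool pointing down it reaches from about 300 to 850 mm from the base axis. Payload 4.2 kg.
Tool frame: the origin (TCP) lies midway between the tips of the shut fingers; the grasp point (between the pads) lies pinch_z behind it (pinch_z is the distance from the TCP to the grasp point, in mm); z points along the fingers, y is the line along which they close (so a half turn about z gives the same grasp; the last joint's range is limited). The gripper opens to 91 mm and grips with 3 to 60 N. Pads are 32 mm wide; open, the fingers measure 118 mm over their backs; the gripper's body (76 mm by 178 mm) begins 60 mm behind the grasp point.
Start: joints at [62.395, 18.312, 89.639, -0, 72.044, -1.146], TCP at [256.202, 514.785, 213.976] pointing down, gripper open.
Joint ranges: [-177.97, 177.97], [-48.28, 115.42], [12.27, 149.76], [-77.06, 257.06], [2.81, 150.46], [-146.56, 146.56]. Speed limits (degrees/s): [147.25, 147.25, 180, 180, 180, 180].

### API

Orientations are given as [roll, pitch, yaw] about the fixed x, y, z axes, in that order (R = Rz(yaw) Ry(pitch) Rx(roll)).
In Python, from workcell import state, grab_frame, job_done, masks_of, landmark_of, pinch_z gives the robot as it stands. The module is installed in compiled form; this text tells all that it offers.
- The arm moves only by the tool move_arm, never from a script. Its argument "plan" is a list of rows, each an object of numbers: "x", "y", "z": the shift along the tool's x, y, z in mm; "rx", "ry", "rz": the turn, a rotation vector about the tool's x, y, z in rad. A call has 1 to 10 rows; each row shifts and turns the commanded pose from where the row before left it, along the tool's axes as they then stand; what a row does not reach is not made up. A row lasts 1/10 s, in which the tool goes at most 50 mm and 8.59 degrees, less where a joint would pass 70% of its speed; a pose out of reach is approached as far as the arm can. A call is refused whole if a number of a shift passes 50 or a number of a turn 0.15, either way. A call with a gripper value outside its range is refused whole. "grip" is the opening, from 0 (shut) to 1 (fully open), set as the call begins (left out, the last holds). The fingers move at their own pace and stop on an object; "squeeze" is the grip in N (left out, the last holds). Time passes only in rows, so rows that do not move let the fingers close. It gives the time, the measured TCP pose, the force, the opening and the grip force at its end, in the units of the state.
- state(): the state, without advancing time (a new reading comes with each control period).
- grab_frame(name): name is "scene" or "top"; returns a dict with "img" (384x512x3 uint8, red, green, blue), "z_map" (384x512 float32, mm along the optical axis (not along the pixel's ray), 0 where there is no reading), "fx", "fy", "cx", "cy" (pixels), "rvec" (rotation vector, rad) and "tvec" (3), from world to camera coordinates, as OpenCV has them. Camera axes: x right, y down, z forward; pixel columns grow to the right and rows downward; lengths in mm; the calibration is good to about 2 mm. A picture is of the moment at which its call begins.
- job_done(): hands the job in; it is judged then, once.
Trained networks look in the newest picture that a camera, given by its name, has taken for a name from the list of things; names that differ only in an ending like _2 or _b are one class to them, and where a whole thing is asked for, a point or a joint stands for the part that bears it (a point fixed in the world has none). Each returns a list of dicts, best first, with "p" (0 to 1); they miss things now and then, are a little off and sometimes report something else, mostly with a low value. They report only what shows in the picture. A call takes as long as a camera call.
- masks_of(camera, label): "pixels" (384x512 bool, what is visible of it) and "box" ([centre column, centre row, width, height] in pixels, round what is visible of it).
- landmark_of(camera, label): "point" ([column, row] in pixels: a listed point, or the origin of a listed thing).
The state is a dict: "time_s": time; "qpos": joint angles; "qvel": joint speeds; "effort": joint torques, N m; "ee_pos": TCP position; "ee_rot": TCP orientation; "force": force on the tool from outside, world axes, zero at the start; "torque": the same for the moment, N m; "gripper_width": finger opening in mm; "gripper_force": force on a finger pad.
Only numpy, scipy, OpenCV 4.12 (cv2) and the standard library are available. Lean on these libraries where they do the work, as an engineer would, in place of code of your own. Each camera call takes 0.05 s, during which the arm holds its last target. There are 200 camera calls.

## Working session

There is one attempt and no reset: what is moved stays moved. The work goes in short steps, Python scripts to look and compute and a tool call to move; the robot and the scene stay as the last step left them, time stands still between calls to the robot, and variables do not carry over. Pictures are saved under pics/ and viewed, at most 10 in all, crops included, and the job is handed in when it is done.

Besides the shell and the picture viewer there is one more tool, called after ">>>" as name(argument=value, ...), one argument or row to a line, values as JSON. move_arm: Moves the arm, as the interface text tells. Its arguments: {"type":"object","properties":{"plan":{"type":"array","items":{"type":"object","properties":{"x":{"type":"number"},"y":{"type":"number"},"z":{"type":"number"},"rx":{"type":"number"},"ry":{"type":"number"},"rz":{"type":"number"}}}},"grip":{"type":"number"},"squeeze":{"type":"number"}},"required":["plan"]}

```bash
mkdir -p pics
cat > h.py <<'E'
import numpy as np,cv2
from workcell import *
from scipy.spatial.transform import Rotation as R
def cam(n):
    f=grab_frame(n); f['R']=cv2.Rodrigues(np.array(f['rvec'],float))[0]; f['t']=np.array(f['tvec'],float).ravel(); return f
def ray(f,p):
    d=f['R'].T@np.array([(p[0]-f['cx'])/f['fx'],(p[1]-f['cy'])/f['fy'],1.]); return -f['R'].T@f['t'],d
def onz(f,p,z):
    o,d=ray(f,p); return o+d*(z-o[2])/d[2]
def tri(f,p,g,q):
    o1,d1=ray(f,p);o2,d2=ray(g,q)
    s=np.linalg.lstsq(np.c_[d1,-d2],o2-o1,rcond=None)[0]
    a,b=o1+d1*s[0],o2+d2*s[1]; return (a+b)/2,np.linalg.norm(a-b)
def dep(f,p):
    c,r=int(round(p[0])),int(round(p[1])); z=np.median(f['z_map'][r-1:r+2,c-1:c+2]); o,d=ray(f,p); return o+d*z
def cloud(f,m):
    r,c=np.nonzero(m&(f['z_map']>0)); z=f['z_map'][r,c]
    P=np.c_[(c-f['cx'])/f['fx']*z,(r-f['cy'])/f['fy']*z,z]; return (P-f['t'])@f['R']
def save(f,n,crop=None,s=1):
    im=f['img'][:,:,::-1]
    if crop: im=im[crop[1]:crop[3],crop[0]:crop[2]]
    cv2.imwrite('pics/'+n,cv2.resize(im,None,fx=s,fy=s))
E
python3 - <<'E'
from h import *
np.set_printoptions(precision=1,suppress=True)
S=cam('scene');T=cam('top')
for f in(S,T): print(-f['R'].T@f['t'],f['R'][2],f['fx'])
cv2.imwrite('pics/a.png',np.vstack([S['img'],T['img']])[:,:,::-1][:, :])
im=np.vstack([S['img'],T['img']])[:,:,::-1]; cv2.imwrite('pics/a.png',cv2.resize(im,None,fx=.78,fy=.78))
for n in ['lid_left_knob','lid_middle_knob','lid_right_knob','lid_left_hinge','lid_middle_hinge','lid_right_hinge','jig_mouth','jig','board','mug','rack','tub_left','tub_middle','tub_right']:
    a=landmark_of('scene',n);b=landmark_of('top',n)
    print(n,[(np.array(x['point']),round(x['p'],2)) for x in a[:2]],[(np.array(x['point']),round(x['p'],2)) for x in b[:2]],end=' ')
    if a and b: print('TRI',*tri(S,a[0]['point'],T,b[0]['point']),end=' ')
    if a:print('dS',dep(S,a[0]['point']),end=' ')
    if b:print('dT',dep(T,b[0]['point']),end='')
    print()
s=state();print(s,pinch_z if not callable(pinch_z) else pinch_z())
E
```

```text
[ -210.8 -1039.8   809.7] [ 0.5  0.7 -0.5] 436.3841987197012
[ 334.9   31.5 1161.9] [ 0.2 -0.  -1. ] 381.50595700534797
lid_left_knob [(array([280.3, 219.7]), 0.62)] [(array([296. , 193.2]), 0.82), (array([331. , 185.9]), 0.21)] TRI [ 500.6 -104.8   85.5] 10.199790583282201 dS [517.1 -74.7  63.2] dT [ 503.  -105.7   99. ]
lid_middle_knob [(array([290.7, 229.9]), 0.75), (array([304.8, 227.7]), 0.65)] [(array([323.3, 207.4]), 0.74)] TRI [ 467.4 -184.4  100.5] 11.798339021576423 dS [ 495.9 -158.    77.3] dT [ 463.  -182.3   94.7]
lid_right_knob [(array([294.9, 253.6]), 0.65)] [(array([355.9, 217.6]), 0.76), (array([182. , 180.3]), 0.45)] TRI [ 430.4 -272.7   85.9] 10.298852106834335 dS [ 416.7 -281.4   95.5] dT [ 434.8 -275.2   87.2]
lid_left_hinge [(array([315. , 204.6]), 0.76), (array([302.6, 225.4]), 0.16)] [(array([309.4, 157.5]), 0.69), (array([340.6, 176. ]), 0.61)] TRI [ 599.7 -142.   127.6] 0.874427850178229 dS [ 603.1 -138.9  125.2] dT [ 600.2 -142.3  124.4]
lid_middle_hinge [(array([325.9, 222.6]), 0.95)] [(array([342.7, 173.9]), 0.76)] TRI [ 557.5 -236.7  124.1] 9.86399412371
[... 1417 characters left out ...]
 ]), 0.95)] [(array([331.8, 185.6]), 0.7)] TRI [ 533.1 -218.9   47.6] 1.6538463955891833 dS [ 483.  -273.1   98.1] dT [ 523.9 -206.8  103.5]
tub_right [(array([319.3, 261.3]), 0.92)] [(array([364.5, 198.3]), 0.8)] TRI [ 490.2 -308.8   58.6] 8.6663596863128 dS [ 452.7 -342.3   94. ] dT [ 487.1 -296.6  106. ]
{'time_s': 1.5, 'qpos': array([62.4, 18.3, 89.6,  0. , 72. , -1.1]), 'qvel': array([-0.1,  0.1,  0.1,  0. , -0. ,  0. ]), 'effort': array([  0. , -41.2, -23.2,   0.1,   0. ,  -0. ]), 'ee_pos': array([256.2, 514.8, 214. ]), 'ee_rot': array([180. ,   0. , 153.5]), 'force': array([-0.3,  0.1,  0. ]), 'torque': array([0., 0., 0.]), 'gripper_force': 0.0, 'gripper_width': 91.6660015180369} 18.8
```

View pics/a.png

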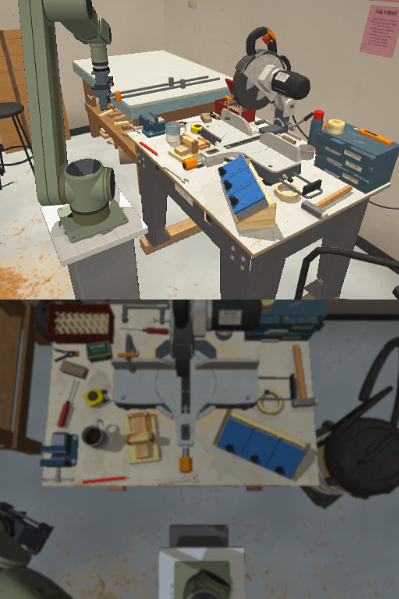

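The picture shows the rack with three blue lids (top camera, full-res around 330,185), the jig (180,180), the mug (130,175) left of it, and the mitre saw between and behind them. Next I fit the rack and jig precisely.

Run:
```python
from h import *
np.set_printoptions(precision=3,suppress=True)
S=cam('scene');T=cam('top')
im=np.vstack([cv2.resize(S['img'][140:300,190:390],None,fx=3,fy=3)[:, :600][:300],cv2.resize(T['img'][130:255,110:410],None,fx=2,fy=2)])
a=cv2.resize(S['img'][130:310,190:390],(444,400));b=cv2.resize(T['img'][140:240,150:400],(750,300))
save(T,'b.png',(110,130,410,255),2.6)
# blue lids
for nm,f in(('S',S),('T',T)):
    hsv=cv2.cvtColor(f['img'],cv2.COLOR_RGB2HSV)
    m=(hsv[...,0]>100)&(hsv[...,0]<120)&(hsv[...,1]>150)
    P=cloud(f,m); k=(P[:,0]>380)&(P[:,0]<650)&(P[:,1]<-60)&(P[:,1]>-400)&(P[:,2]>40)&(P[:,2]<140); P=P[k]
    c=np.median(P,0)
    for _ in range(5):
        u,s,v=np.linalg.svd(P-P.mean(0),full_matrices=False); n=v[2]*np.sign(v[2,2]); P=P[abs((P-P.mean(0))@n)<4]
    print(nm,len(P),'mean',P.mean(0),'n',n,'tilt',np.degrees(np.arccos(n[2])),'yaw',np.degrees(np.arctan2(-n[1],-n[0])))
    e=np.array([-n[0],-n[1],0]);e/=np.linalg.norm(e); y=np.cross([0,0,1],e); x=np.cross(y,n)
    Q=np.c_[(P-P.mean(0))@x,(P-P.mean(0))@y].astype(np.float32); r=cv2.minAreaRect(Q);print(r, Q.min(0),Q.max(0))
    bx=cv2.boxPoints(r); print((P.mean(0)+bx[:,:1]*x+bx[:,1:]*y))
for n in ['jig','board','mug']:
  for nm,f in(('scene',S),('top',T)):
    m=masks_of(nm,n)
    if not m: print(n,nm,'none');continue
    P=cloud(f,m[0]['pixels']); print(n,nm,m[0]['p'],len(P),np.percentile(P,[2,50,98],axis=0).round().tolist())
    if n=='jig' :
        for lo,hi in((10,24),(32,46),(55,75),(75,100)):
            q=P[(P[:,2]>lo)&(P[:,2]<hi)]
            if len(q)>15: print(lo,len(q),q.mean(0),cv2.minAreaRect(q[:,:2].astype(np.float32)))
    else: print(cv2.minAreaRect(P[:,:2].astype(np.float32)))
```

```text
S 2097 mean [ 505.327 -232.585   97.695] n [-0.462  0.209  0.862] tilt 30.490619057171557 yaw -24.344528701592292
((-6.21240234375, 20.418426513671875), (119.59810638427734, 300.5185241699219), 0.19343169033527374) [ -65.787 -129.956] [ 54.089 170.648]
[[ 523.378  -53.64    63.944]
 [ 400.294 -327.796   64.458]
 [ 494.356 -369.911  125.142]
 [ 617.439  -95.755  124.627]]
T 3373 mean [ 512.65  -212.197   98.13 ] n [-0.459  0.208  0.864] tilt 30.26843069577005 yaw -24.31968397008463
((-4.072635650634766, 1.0989227294921875), (113.35315704345703, 290.7938537597656), 0.09343499690294266) [ -60.862 -144.368] [ 52.69  146.455]
[[ 524.944  -57.094   67.39 ]
 [ 405.561 -322.251   67.629]
 [ 494.85  -362.401  124.765]
 [ 614.233  -97.243  124.525]]
jig scene 0.65 784 [[468.0, 169.0, -0.0], [550.0, 203.0, 29.0], [661.0, 282.0, 82.0]]
10 265 [536.573 201.365  15.912] ((566.2683715820312, 230.94894409179688), (193.16917419433594, 124.21792602539062), 6.374162673950195)
32 105 [607.717 231.372  39.04 ] ((601.7625122070312, 237.97901916503906), (120.45541381835938, 109.72299194335938), 8.661097526
[... 317 characters left out ...]
.0, 19.0], [533.0, 222.0, 36.0], [641.0, 275.0, 41.0]]
((561.3619995117188, 265.7889404296875), (163.74021911621094, 129.5247344970703), 7.115406513214111)
board top 0.87 820 [[486.0, 202.0, 20.0], [549.0, 235.0, 38.0], [642.0, 271.0, 43.0]]
((565.0546875, 238.23007202148438), (162.6146697998047, 60.56332015991211), 7.833731174468994)
mug scene 0.9 520 [[522.0, 360.0, 1.0], [554.0, 379.0, 58.0], [628.0, 448.0, 89.0]]
((717.1570434570312, 641.7274780273438), (807.7049560546875, 107.87548828125), 59.960147857666016)
mug top 0.91 949 [[522.0, 365.0, -1.0], [563.0, 398.0, 54.0], [623.0, 441.0, 90.0]]
((581.771240234375, 407.9345703125), (118.71414184570312, 97.36418914794922), 39.17176818847656)
```

View pics/b.png

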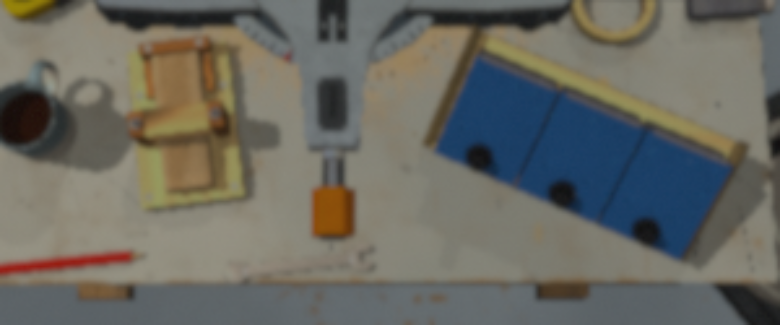

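The view shows the rack turned about -24°, its knobs at crop (479,155), (562,193) and (646,230). The jig is turned about +7°, with the bridge at crop (178,120). I'll work out the knob centres, the obstacle heights on the path, and the first move.

```bash
cat >> h.py <<'E'
from scipy.linalg import logm,expm
YAW=np.radians(-24.3); EX=np.array([np.cos(YAW),np.sin(YAW),0]);EY=np.array([-np.sin(YAW),np.cos(YAW),0]);EZ=np.array([0,0,1.])
X=EX*np.cos(np.pi/6)+EZ*.5; N=EZ*np.cos(np.pi/6)-EX*.5
HM=np.array([557.3,-232.3,121.3])
H={'left':HM+100*EY,'middle':HM,'right':HM-100*EY}
def pose(grasp,tilt,ex=EX,off=18.8):  # tilt deg forward; grasp point -> TCP
    t=np.radians(tilt); ey=np.cross(EZ,ex); z=ex*np.sin(t)-EZ*np.cos(t); x=np.cross(ey,z)
    T=np.eye(4);T[:3,:3]=np.c_[x,ey,z];T[:3,3]=grasp+off*z; return T
def now():
    s=state();T=np.eye(4);T[:3,:3]=R.from_euler('xyz',s['ee_rot'],degrees=True).as_matrix();T[:3,3]=s['ee_pos'];return T
def rows(A,B,n):
    D=expm(np.real(logm(np.linalg.inv(A)@B))/n); return np.r_[D[:3,3],R.from_matrix(D[:3,:3]).as_rotvec()],n
def knob(w,th,g=27):
    t=np.radians(th); d=-X*np.cos(t)+N*np.sin(t); n=N*np.cos(t)+X*np.sin(t); return H[w]+104*d+g*n
E
python3 - <<'E'
from h import *
np.set_printoptions(precision=3,suppress=True)
T=cam('top')
hsv=cv2.cvtColor(T['img'],cv2.COLOR_RGB2HSV)
for w in H:
    k=knob(w,0,32); c=T['R']@k+T['t']; u=T['fx']*c[0]/c[2]+T['cx'];v=T['fy']*c[1]/c[2]+T['cy']
    m=np.zeros((384,512),bool); m[int(v)-9:int(v)+10,int(u)-9:int(u)+10]=1
    m&=hsv[...,2]<60
    P=cloud(T,m);n=(P-H[w])@N; q=P[n>22]
    print(w,'pred',k,[u,v],'dark px',m.sum(),'knob pts',len(q),q.mean(0) if len(q) else 0,'err x,y,n',((q.mean(0)-k)@np.c_[X,EY,N]) if len(q) else 0)
P=cloud(T,np.ones((384,512),bool))
for y in range(-350,550,50):
    o=[]
    for x in range(250,700,50):
        q=P[(abs(P[:,0]-x-25)<25)&(abs(P[:,1]-y-25)<25)]; o.append(int(q[:,2].max()) if len(q) else -1)
    print(y,o)
A=now()
B=pose(knob('left',0,27+50),22); C=pose(knob('left',0,27),22)
via=A.copy(); via[:3,3]+= [0,0,80]
print('B',B[:3,3],'C',C[:3,3])
for n in (20,): print(rows(A,B,n))
D=A.copy(); st=np.linalg.inv(A)@B
# check z along path
r,n=rows(A,B,20);M=np.eye(4);M[:3,:3]=R.from_rotvec(r[3:]).as_matrix();M[:3,3]=r[:3];Q=A.copy()
for i in range(20): Q=Q@M; print(Q[:3,3].round(),end='')
E
```

```text
left pred [501.782 -97.512  97.013] [np.float64(293.02862120697506), np.float64(193.74491349553935)] dark px 78 knob pts 35 [507.037 -98.62   97.458] err x,y,n [ 4.765  1.153 -2.237]
middle pred [ 460.631 -188.652   97.013] [np.float64(325.7306094383372), np.float64(208.1521295094816)] dark px 83 knob pts 34 [ 465.661 -189.354   98.181] err x,y,n [ 4.805  1.43  -1.425]
right pred [ 419.479 -279.792   97.013] [np.float64(358.8113108439169), np.float64(222.72619172462964)] dark px 86 knob pts 36 [ 424.476 -280.125   97.742] err x,y,n [ 4.427  1.753 -1.714]
-350 [-788, -787, 3, 96, 126, 129, 89, 4, 27]
-300 [-787, -785, 5, 103, 116, 128, 123, 3, 26]
-250 [-789, -785, 3, 75, 103, 129, 129, 87, 83]
-200 [-787, -782, 3, 4, 104, 115, 129, 101, 88]
-150 [-787, -791, 2, 4, 96, 105, 129, 129, 99]
-100 [-791, -783, 3, 4, 95, 103, 121, 126, 99]
-50 [-787, -791, 3, 3, 3, 30, 30, 60, 85]
0 [-788, -789, 11, 77, 76, 83, 88, 85, 448]
50 [-788, -788, 11, 80, 80, 86, 91, 86, 446]
100 [-788, -788, 12, 11, 3, 4, 6, 82, 86]
150 [-787, -787, 12, 7, 41, 85, 92, 22, 87]
200 [-785, -791, 4, 3, 44, 84, 86, 44, 86]
250 [-789, -789, 4, 9, 40, 88, 91, 46, 87]
300 [-790, -790, 2, 11, 4, 4, 3, 20, 85]
350 [594, -781, 12, 13, 3, 90, 93, 87, 4]
400 [567, -787, 12, 11, 4, 93, 95, 83, 31]
450 [445, -789, 58, 107, 106, 107, 23, 5, 3]
500 [403, 335, 66, 107, 110, 109, 80, 29, 29]
B [487.694 -91.151 118.553] C [ 510.479 -101.439   75.252]
(array([-22.353, -22.402,   8.976,  -0.   ,  -0.019,  -0.002]), 20)
[266. 485. 205.][276. 455. 196.][287. 425. 188.][298. 394. 181.][308. 364. 173.][319. 334. 167.][331. 304. 160.][342. 273. 154.][353. 243. 149.][365. 213. 144.][377. 182. 139.][389. 152. 135.][401. 122. 131.][413.  91. 128.][425.  61. 125.][437.  30. 123.][450.  -0. 121.][462. -30. 120.][475. -61. 119.][488. -91. 119.]
```

>>> move_arm(
  plan=[
    {"x": -22.4, "y": -22.4, "z": 9, "ry": -0.019},
    {"x": -22.4, "y": -22.4, "z": 9, "ry": -0.019},
    {"x": -22.4, "y": -22.4, "z": 9, "ry": -0.019},
    {"x": -22.4, "y": -22.4, "z": 9, "ry": -0.019},
    {"x": -22.4, "y": -22.4, "z": 9, "ry": -0.019},
    {"x": -22.4, "y": -22.4, "z": 9, "ry": -0.019},
    {"x": -22.4, "y": -22.4, "z": 9, "ry": -0.019},
    {"x": -22.4, "y": -22.4, "z": 9, "ry": -0.019},
    {"x": -22.4, "y": -22.4, "z": 9, "ry": -0.019},
    {"x": -22.4, "y": -22.4, "z": 9, "ry": -0.019},
  ],
  grip=0.6,
)

```text
schema error: expected keys x, y, z, rx, ry, rz
```

>>> move_arm(
  plan=[
    {"x": -22.4, "y": -22.4, "z": 9, "ry": -0.019},
    {"x": -22.4, "y": -22.4, "z": 9, "ry": -0.019},
    {"x": -22.4, "y": -22.4, "z": 9, "ry": -0.019},
    {"x": -22.4, "y": -22.4, "z": 9, "ry": -0.019},
    {"x": -22.4, "y": -22.4, "z": 9, "ry": -0.019},
    {"x": -22.4, "y": -22.4, "z": 9, "ry": -0.019},
    {"x": -22.4, "y": -22.4, "z": 9, "ry": -0.019},
    {"x": -22.4, "y": -22.4, "z": 9, "ry": -0.019},
    {"x": -22.4, "y": -22.4, "z": 9, "ry": -0.019},
    {"x": -22.4, "y": -22.4, "z": 9, "ry": -0.019},
    {},
  ],
)

```text
schema error: expected keys x, y, z, rx, ry, rz
```

```bash
sed -i 's/^HM=.*/HM=np.array([557.3,-232.3,121.3])+3.5*X+1.4*EY-1*N/' h.py
python3 - <<'E'
from h import *
np.set_printoptions(precision=3,suppress=True)
A=now();s=state();print(s['time_s'],A[:3,3],s['ee_rot'],s['qpos'],s['gripper_width'])
C=pose(knob('left',0,27),22);print(C[:3,3],rows(A,C,6))
for a,b in((0,50),(50,95)):
    t=lambda th:22-60/90*th
    print(rows(pose(knob('left',a),t(a)),pose(knob('left',b),t(b)),10))
E
```

```text
1.95 [256.203 514.776 213.977] [179.995   0.    153.54 ] [62.395 18.311 89.64  -0.    72.044 -1.145] 91.18978840195687
[ 514.273 -101.616   76.136] (array([-78.894, -74.177,  36.049,  -0.001,  -0.064,  -0.006]), 6)
(array([-1.531,  0.   , -8.86 , -0.   ,  0.058,  0.   ]), 10)
(array([-3.451, -0.   , -7.062, -0.   ,  0.052, -0.   ]), 10)
```

>>> move_arm(
  plan=[
    {"x": -22.4, "y": -22.4, "z": 9, "rx": 0, "ry": -0.019, "rz": 0},
    {"x": -22.4, "y": -22.4, "z": 9, "rx": 0, "ry": -0.019, "rz": 0},
    {"x": -22.4, "y": -22.4, "z": 9, "rx": 0, "ry": -0.019, "rz": 0},
    {"x": -22.4, "y": -22.4, "z": 9, "rx": 0, "ry": -0.019, "rz": 0},
    {"x": -22.4, "y": -22.4, "z": 9, "rx": 0, "ry": -0.019, "rz": 0},
    {"x": -22.4, "y": -22.4, "z": 9, "rx": 0, "ry": -0.019, "rz": 0},
    {"x": -22.4, "y": -22.4, "z": 9, "rx": 0, "ry": -0.019, "rz": 0},
    {"x": -22.4, "y": -22.4, "z": 9, "rx": 0, "ry": -0.019, "rz": 0},
    {"x": -22.4, "y": -22.4, "z": 9, "rx": 0, "ry": -0.019, "rz": 0},
    {"x": -22.4, "y": -22.4, "z": 9, "rx": 0, "ry": -0.019, "rz": 0},
  ],
  grip=0.6,
)

```text
time_s: 2.95
ee_pos: [363.1, 210.4, 143.5]
ee_rot: [180.0, 10.9, 153.6]
force: [0.3, -0.4, -0.5]
gripper_width: 54.6
gripper_force: 0.0
```

>>> move_arm(
  plan=[
    {"x": -22.4, "y": -22.4, "z": 9, "rx": 0, "ry": -0.019, "rz": 0},
    {"x": -22.4, "y": -22.4, "z": 9, "rx": 0, "ry": -0.019, "rz": 0},
    {"x": -22.4, "y": -22.4, "z": 9, "rx": 0, "ry": -0.019, "rz": 0},
    {"x": -22.4, "y": -22.4, "z": 9, "rx": 0, "ry": -0.019, "rz": 0},
    {"x": -22.4, "y": -22.4, "z": 9, "rx": 0, "ry": -0.019, "rz": 0},
    {"x": -22.4, "y": -22.4, "z": 9, "rx": 0, "ry": -0.019, "rz": 0},
    {"x": -22.4, "y": -22.4, "z": 9, "rx": 0, "ry": -0.019, "rz": 0},
    {"x": -22.4, "y": -22.4, "z": 9, "rx": 0, "ry": -0.019, "rz": 0},
    {"x": -22.4, "y": -22.4, "z": 9, "rx": 0, "ry": -0.019, "rz": 0},
    {"x": -22.4, "y": -22.4, "z": 9, "rx": 0, "ry": -0.019, "rz": 0},
  ],
)

```text
time_s: 3.95
ee_pos: [477.9, -97.2, 118.1]
ee_rot: [180.0, 21.8, 153.5]
force: [0.5, -0.5, -0.1]
gripper_width: 54.5
gripper_force: 0.0
```

Run:
```python
from h import *
np.set_printoptions(precision=3,suppress=True)
A=now();s=state();print(s['time_s'],A[:3,3],s['ee_rot'],s['qpos'],s['gripper_width'])
C=pose(knob('left',0,27),22);print(C[:3,3],rows(A,C,6))
for a,b in((0,24),(24,48),(48,72),(72,96)):
    t=lambda th:22-60/90*th
    print(rows(pose(knob('left',a),t(a)),pose(knob('left',b),t(b)),5))
```

```text
3.95 [477.928 -97.179 118.083] [179.991  21.846 153.527] [ -8.263   7.296 124.687 -14.366  27.913 -60.268] 54.52330849322837
[ 514.273 -101.616   76.136] (array([-2.757,  1.946,  8.645, -0.002, -0.   , -0.006]), 6)
(array([-0.838,  0.   , -8.792,  0.   ,  0.056,  0.   ]), 5)
(array([-2.039, -0.   , -8.444,  0.   ,  0.056,  0.   ]), 5)
(array([-3.18 , -0.   , -7.933,  0.   ,  0.056, -0.   ]), 5)
(array([-4.239,  0.   , -7.267,  0.   ,  0.056, -0.   ]), 5)
```

>>> move_arm(
  plan=[
    {"x": -5, "y": 4, "z": 0, "rx": -0.004, "ry": 0, "rz": -0.012},
    {"x": -5, "y": 4, "z": 6, "rx": -0.004, "ry": 0, "rz": -0.012},
    {"x": -5, "y": 3.7, "z": 12, "rx": -0.004, "ry": 0, "rz": -0.012},
    {"x": -1.5, "y": 0, "z": 12, "rx": 0, "ry": 0, "rz": 0},
    {"x": 0, "y": 0, "z": 12, "rx": 0, "ry": 0, "rz": 0},
    {"x": 0, "y": 0, "z": 10, "rx": 0, "ry": 0, "rz": 0},
  ],
)

```text
time_s: 4.55
ee_pos: [513.7, -99.4, 74.0]
ee_rot: [-179.8, 21.7, 155.8]
force: [-6.5, 3.2, 15.4]
gripper_width: 54.6
gripper_force: 9.3
```

>>> move_arm(
  plan=[
    {"x": 0, "y": 0, "z": 0, "rx": 0, "ry": 0, "rz": 0},
    {"x": 0, "y": 0, "z": 0, "rx": 0, "ry": 0, "rz": 0},
    {"x": 0, "y": 0, "z": 0, "rx": 0, "ry": 0, "rz": 0},
    {"x": 0, "y": 0, "z": 0, "rx": 0, "ry": 0, "rz": 0},
    {"x": 0, "y": 0, "z": 0, "rx": 0, "ry": 0, "rz": 0},
  ],
  grip=0,
  squeeze=30,
)

```text
time_s: 5.05
ee_pos: [513.2, -100.9, 75.4]
ee_rot: [-179.7, 21.7, 155.9]
force: [-0.9, -8.0, -0.3]
gripper_width: 19.3
gripper_force: 30.0
```

>>> move_arm(
  plan=[
    {"x": -0.8, "y": 0, "z": -8.8, "rx": 0, "ry": 0.056, "rz": 0},
    {"x": -0.8, "y": 0, "z": -8.8, "rx": 0, "ry": 0.056, "rz": 0},
    {"x": -0.8, "y": 0, "z": -8.8, "rx": 0, "ry": 0.056, "rz": 0},
    {"x": -0.8, "y": 0, "z": -8.8, "rx": 0, "ry": 0.056, "rz": 0},
    {"x": -0.8, "y": 0, "z": -8.8, "rx": 0, "ry": 0.056, "rz": 0},
    {"x": -2, "y": 0, "z": -8.4, "rx": 0, "ry": 0.056, "rz": 0},
    {"x": -2, "y": 0, "z": -8.4, "rx": 0, "ry": 0.056, "rz": 0},
    {"x": -2, "y": 0, "z": -8.4, "rx": 0, "ry": 0.056, "rz": 0},
    {"x": -2, "y": 0, "z": -8.4, "rx": 0, "ry": 0.056, "rz": 0},
    {"x": -2, "y": 0, "z": -8.4, "rx": 0, "ry": 0.056, "rz": 0},
  ],
)

```text
time_s: 6.05
ee_pos: [512.8, -100.8, 159.8]
ee_rot: [-179.7, -11.0, 155.7]
force: [-4.8, -1.3, -3.1]
gripper_width: 18.8
gripper_force: 30.0
```

>>> move_arm(
  plan=[
    {"x": -3.2, "y": 0, "z": -7.9, "rx": 0, "ry": 0.056, "rz": 0},
    {"x": -3.2, "y": 0, "z": -7.9, "rx": 0, "ry": 0.056, "rz": 0},
    {"x": -3.2, "y": 0, "z": -7.9, "rx": 0, "ry": 0.056, "rz": 0},
    {"x": -3.2, "y": 0, "z": -7.9, "rx": 0, "ry": 0.056, "rz": 0},
    {"x": -3.2, "y": 0, "z": -7.9, "rx": 0, "ry": 0.056, "rz": 0},
    {"x": -4.2, "y": 0, "z": -7.3, "rx": 0, "ry": 0.056, "rz": 0},
    {"x": -4.2, "y": 0, "z": -7.3, "rx": 0, "ry": 0.056, "rz": 0},
    {"x": -4.2, "y": 0, "z": -7.3, "rx": 0, "ry": 0.056, "rz": 0},
    {"x": -4.2, "y": 0, "z": -7.3, "rx": 0, "ry": 0.056, "rz": 0},
    {"x": -4.2, "y": 0, "z": -7.3, "rx": 0, "ry": 0.056, "rz": 0},
  ],
)

```text
time_s: 7.05
ee_pos: [571.5, -127.3, 215.7]
ee_rot: [-179.6, -43.1, 155.5]
force: [-7.1, 0.5, 5.7]
gripper_width: 19.2
gripper_force: 33.7
```

Run:
```python
from h import *
np.set_printoptions(precision=3,suppress=True)
A=now();s=state();print(s['time_s'],A[:3,3],s['ee_rot'],s['qpos'],s['gripper_width'],s['force'])
print(pose(knob('left',96),-42)[:3,3])
T=cam('top');S=cam('scene')
im=np.hstack([cv2.resize(T['img'][140:240,250:400],(390,260)),cv2.resize(S['img'][170:290,250:400],(390,312))[:260]])
cv2.imwrite('pics/c.png',im[:,:,::-1])
for n in ('wedge','spring_clamp','sanding_block'):
    for c in('top','scene'): print(n,c,[(x['point'],round(x['p'],2)) for x in landmark_of(c,n)[:2]])
```

```text
7.05 [ 571.541 -127.305  215.743] [-179.597  -43.129  155.475] [-16.566  43.607  57.933   5.885 121.219 -81.119] 19.24682341017174 [-7.119  0.53   5.706]
[ 574.708 -128.903  214.203]
wedge top [([309.4, 155.7], 0.63)]
wedge scene [([297.0, 255.8], 0.74)]
spring_clamp top []
spring_clamp scene []
sanding_block top [([301.2, 170.6], 0.59)]
sanding_block scene [([305.3, 225.7], 0.84), ([312.6, 255.1], 0.22)]
```

View pics/c.png

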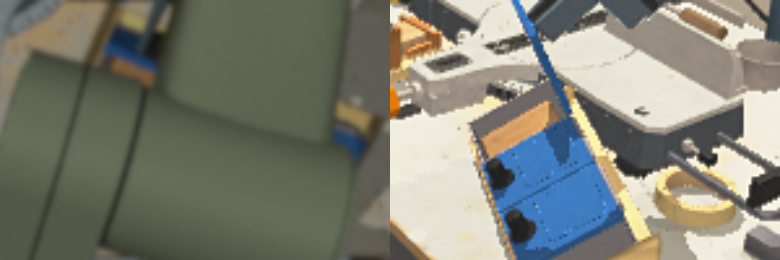

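The scene picture shows the left lid fully up. A wide orange pad, the sanding block, lies in that tub at about scene (305,226), so the wedge isn't here. On to the middle lid.

Run:
```python
from h import *
np.set_printoptions(precision=3,suppress=True)
A=now(); P1=A.copy();P1[:3,3]-=65*A[:3,2]
k=knob('middle',0,27)
P2=pose(k+EZ*165-20*EX,0); P3=pose(k,22);P3[:3,3]-=30*P3[:3,2]
print(P1[:3,3],P2[:3,3],P3[:3,3])
print(rows(P1,P2,7),rows(P2,P3,5))
```

```text
[ 612.354 -145.446  263.317] [ 448.475 -181.628  239.767] [ 462.88  -188.131  103.951]
(array([ 16.443, -14.34 ,  11.32 ,  -0.001,  -0.107,  -0.   ]), 7) (array([ 1.038, -0.   , 27.489, -0.   , -0.077, -0.   ]), 5)
```

>>> move_arm(
  plan=[
    {"x": 0, "y": 0, "z": 0, "rx": 0, "ry": 0, "rz": 0},
    {"x": 0, "y": 0, "z": 0, "rx": 0, "ry": 0, "rz": 0},
    {"x": 0, "y": 0, "z": -10, "rx": 0, "ry": 0, "rz": 0},
    {"x": 0, "y": 0, "z": -25, "rx": 0, "ry": 0, "rz": 0},
    {"x": 0, "y": 0, "z": -30, "rx": 0, "ry": 0, "rz": 0},
  ],
  grip=0.6,
)

```text
time_s: 7.95
ee_pos: [615.0, -144.9, 261.0]
ee_rot: [-179.8, -42.5, 155.6]
force: [1.8, -0.3, 0.1]
gripper_width: 53.9
gripper_force: 0.0
```

>>> move_arm(
  plan=[
    {"x": 16.4, "y": -14.3, "z": 11.3, "rx": 0, "ry": -0.107, "rz": 0},
    {"x": 16.4, "y": -14.3, "z": 11.3, "rx": 0, "ry": -0.107, "rz": 0},
    {"x": 16.4, "y": -14.3, "z": 11.3, "rx": 0, "ry": -0.107, "rz": 0},
    {"x": 16.4, "y": -14.3, "z": 11.3, "rx": 0, "ry": -0.107, "rz": 0},
    {"x": 16.4, "y": -14.3, "z": 11.3, "rx": 0, "ry": -0.107, "rz": 0},
    {"x": 16.4, "y": -14.3, "z": 11.3, "rx": 0, "ry": -0.107, "rz": 0},
    {"x": 16.4, "y": -14.3, "z": 11.3, "rx": 0, "ry": -0.107, "rz": 0},
  ],
)

```text
time_s: 8.65
ee_pos: [451.1, -181.5, 236.7]
ee_rot: [-179.9, 0.9, 155.7]
force: [-0.1, -0.7, -0.0]
gripper_width: 55.2
gripper_force: 0.0
```

>>> move_arm(
  plan=[
    {"x": 1, "y": 0, "z": 27.5, "rx": 0, "ry": -0.077, "rz": 0},
    {"x": 1, "y": 0, "z": 27.5, "rx": 0, "ry": -0.077, "rz": 0},
    {"x": 1, "y": 0, "z": 27.5, "rx": 0, "ry": -0.077, "rz": 0},
    {"x": 1, "y": 0, "z": 27.5, "rx": 0, "ry": -0.077, "rz": 0},
    {"x": 1, "y": 0, "z": 27.5, "rx": 0, "ry": -0.077, "rz": 0},
  ],
)

```text
time_s: 9.15
ee_pos: [467.3, -188.5, 100.5]
ee_rot: [-179.9, 22.8, 155.8]
force: [0.6, -1.0, -0.8]
gripper_width: 54.5
gripper_force: 0.0
```

Run:
```python
from h import *
np.set_printoptions(precision=3,suppress=True)
A=now(); s=state();print(s['time_s'],A[:3,3],s['ee_rot'],s['force'],s['gripper_width'])
print(rows(A,pose(knob('middle',0,29),22),4))
```

```text
9.15 [ 467.273 -188.526  100.495] [-179.887   22.849  155.761] [ 0.603 -1.021 -0.824] 54.538637727306686
(array([ 0.766, -0.356,  5.807, -0.   ,  0.004,  0.   ]), 4)
```

>>> move_arm(
  plan=[
    {"x": 1.5, "y": -0.4, "z": 8, "rx": 0, "ry": 0.007, "rz": 0},
    {"x": 1.5, "y": -0.5, "z": 8, "rx": 0, "ry": 0.007, "rz": 0},
    {"x": 0, "y": -0.5, "z": 7, "rx": 0, "ry": 0, "rz": 0},
  ],
)

```text
time_s: 9.45
ee_pos: [474.3, -193.4, 79.3]
ee_rot: [-179.9, 21.9, 155.8]
force: [0.5, -0.4, 0.4]
gripper_width: 54.6
gripper_force: 0.0
```

>>> move_arm(
  plan=[
    {"x": 0, "y": 0, "z": 0, "rx": 0, "ry": 0, "rz": 0},
    {"x": 0, "y": 0, "z": 0, "rx": 0, "ry": 0, "rz": 0},
    {"x": 0, "y": 0, "z": 0, "rx": 0, "ry": 0, "rz": 0},
    {"x": 0, "y": 0, "z": 0, "rx": 0, "ry": 0, "rz": 0},
  ],
  grip=0,
  squeeze=30,
)

```text
time_s: 9.85
ee_pos: [472.3, -192.5, 78.9]
ee_rot: [-179.9, 21.8, 155.8]
force: [-0.7, -0.4, -0.8]
gripper_width: 25.6
gripper_force: 0.0
```

>>> move_arm(
  plan=[
    {"x": -0.8, "y": 0, "z": -8.8, "rx": 0, "ry": 0.056, "rz": 0},
    {"x": -0.8, "y": 0, "z": -8.8, "rx": 0, "ry": 0.056, "rz": 0},
    {"x": -0.8, "y": 0, "z": -8.8, "rx": 0, "ry": 0.056, "rz": 0},
    {"x": -0.8, "y": 0, "z": -8.8, "rx": 0, "ry": 0.056, "rz": 0},
    {"x": -0.8, "y": 0, "z": -8.8, "rx": 0, "ry": 0.056, "rz": 0},
    {"x": -2, "y": 0, "z": -8.4, "rx": 0, "ry": 0.056, "rz": 0},
    {"x": -2, "y": 0, "z": -8.4, "rx": 0, "ry": 0.056, "rz": 0},
    {"x": -2, "y": 0, "z": -8.4, "rx": 0, "ry": 0.056, "rz": 0},
    {"x": -2, "y": 0, "z": -8.4, "rx": 0, "ry": 0.056, "rz": 0},
    {"x": -2, "y": 0, "z": -8.4, "rx": 0, "ry": 0.056, "rz": 0},
  ],
)

```text
time_s: 10.85
ee_pos: [470.2, -191.4, 163.0]
ee_rot: [-179.9, -11.1, 155.7]
force: [-6.4, 2.9, -2.0]
gripper_width: 18.9
gripper_force: 30.0
```

>>> move_arm(
  plan=[
    {"x": -3.2, "y": 0, "z": -7.9, "rx": 0, "ry": 0.056, "rz": 0},
    {"x": -3.2, "y": 0, "z": -7.9, "rx": 0, "ry": 0.056, "rz": 0},
    {"x": -3.2, "y": 0, "z": -7.9, "rx": 0, "ry": 0.056, "rz": 0},
    {"x": -3.2, "y": 0, "z": -7.9, "rx": 0, "ry": 0.056, "rz": 0},
    {"x": -3.2, "y": 0, "z": -7.9, "rx": 0, "ry": 0.056, "rz": 0},
    {"x": -4.2, "y": 0, "z": -7.3, "rx": 0, "ry": 0.056, "rz": 0},
    {"x": -4.2, "y": 0, "z": -7.3, "rx": 0, "ry": 0.056, "rz": 0},
    {"x": -4.2, "y": 0, "z": -7.3, "rx": 0, "ry": 0.056, "rz": 0},
    {"x": -4.2, "y": 0, "z": -7.3, "rx": 0, "ry": 0.056, "rz": 0},
    {"x": -4.2, "y": 0, "z": -7.3, "rx": 0, "ry": 0.056, "rz": 0},
  ],
)

```text
time_s: 11.85
ee_pos: [530.7, -218.6, 219.0]
ee_rot: [-179.8, -42.9, 155.6]
force: [-4.5, 1.4, 6.3]
gripper_width: 19.2
gripper_force: 30.0
```

>>> move_arm(
  plan=[
    {"x": 0, "y": 0, "z": 0, "rx": 0, "ry": 0, "rz": 0},
    {"x": 0, "y": 0, "z": 0, "rx": 0, "ry": 0, "rz": 0},
    {"x": 0, "y": 0, "z": -10, "rx": 0, "ry": 0, "rz": 0},
    {"x": 0, "y": 0, "z": -25, "rx": 0, "ry": 0, "rz": 0},
    {"x": 0, "y": 0, "z": -30, "rx": 0, "ry": 0, "rz": 0},
  ],
  grip=0.6,
)

```text
time_s: 12.35
ee_pos: [572.5, -237.3, 264.8]
ee_rot: [-179.8, -42.4, 155.6]
force: [1.0, 0.4, -0.1]
gripper_width: 54.0
gripper_force: 0.0
```

Run:
```python
from h import *
np.set_printoptions(precision=3,suppress=True)
A=now(); s=state();print(s['time_s'],A[:3,3],s['ee_rot'],s['force'],s['gripper_width'])
T=cam('top');S=cam('scene')
im=np.hstack([cv2.resize(T['img'][140:240,250:400],(390,260)),cv2.resize(S['img'][170:290,250:400],(390,312))[:260]])
cv2.imwrite('pics/d.png',im[:,:,::-1])
for n in ('wedge','spring_clamp','sanding_block'):
    for c in('top','scene'): print(n,c,[(x['point'],round(x['p'],2)) for x in landmark_of(c,n)[:2]])
```

```text
12.35 [ 572.464 -237.289  264.772] [-179.834  -42.403  155.602] [ 0.976  0.361 -0.059] 53.99292926667339
wedge top []
wedge scene []
spring_clamp top []
spring_clamp scene [([312.8, 244.2], 0.48)]
sanding_block top []
sanding_block scene [([303.6, 225.6], 0.8)]
```

View pics/d.png

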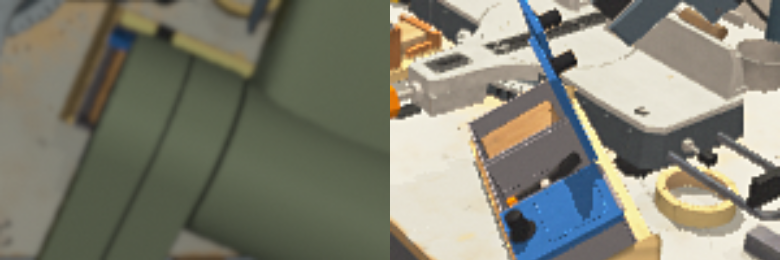

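The middle tub holds the black and orange clamp (scene 313,244), so the wedge should be in the right one.

Run:
```python
from h import *
np.set_printoptions(precision=3,suppress=True)
A=now()
k=knob('right',0,27)
P2=pose(k+EZ*165-20*EX,0); P3=pose(k,22);P3[:3,3]-=30*P3[:3,2]
print(rows(A,P2,7),rows(P2,P3,5),P3[:3,3])
```

```text
(array([ 16.608, -14.33 ,  11.29 ,  -0.   ,  -0.106,  -0.   ]), 7) (array([ 1.038,  0.   , 27.489, -0.   , -0.077, -0.   ]), 5) [ 421.728 -279.272  103.951]
```

>>> move_arm(
  plan=[
    {"x": 16.6, "y": -14.3, "z": 11.3, "rx": 0, "ry": -0.106, "rz": 0},
    {"x": 16.6, "y": -14.3, "z": 11.3, "rx": 0, "ry": -0.106, "rz": 0},
    {"x": 16.6, "y": -14.3, "z": 11.3, "rx": 0, "ry": -0.106, "rz": 0},
    {"x": 16.6, "y": -14.3, "z": 11.3, "rx": 0, "ry": -0.106, "rz": 0},
    {"x": 16.6, "y": -14.3, "z": 11.3, "rx": 0, "ry": -0.106, "rz": 0},
    {"x": 16.6, "y": -14.3, "z": 11.3, "rx": 0, "ry": -0.106, "rz": 0},
    {"x": 16.6, "y": -14.3, "z": 11.3, "rx": 0, "ry": -0.106, "rz": 0},
  ],
)

```text
time_s: 13.45
ee_pos: [406.6, -272.6, 240.0]
ee_rot: [-179.8, 0.4, 155.7]
force: [0.2, -0.2, 0.5]
gripper_width: 54.7
gripper_force: 0.0
```

>>> move_arm(
  plan=[
    {"x": 1, "y": 0, "z": 27.5, "rx": 0, "ry": -0.077, "rz": 0},
    {"x": 1, "y": 0, "z": 27.5, "rx": 0, "ry": -0.077, "rz": 0},
    {"x": 1, "y": 0, "z": 27.5, "rx": 0, "ry": -0.077, "rz": 0},
    {"x": 1, "y": 0, "z": 27.5, "rx": 0, "ry": -0.077, "rz": 0},
    {"x": 1, "y": 0, "z": 27.5, "rx": 0, "ry": -0.077, "rz": 0},
  ],
)

```text
time_s: 13.95
ee_pos: [421.6, -279.3, 103.5]
ee_rot: [-179.8, 22.3, 155.7]
force: [1.4, 0.3, 0.3]
gripper_width: 54.5
gripper_force: 0.0
```

Run:
```python
from h import *
np.set_printoptions(precision=3,suppress=True)
A=now(); s=state();print(s['time_s'],A[:3,3],s['ee_rot'],s['force'],s['gripper_width'])
print(rows(A,pose(knob('right',0,29),22),4))
```

```text
13.95 [ 421.64  -279.344  103.547] [-179.816   22.341  155.749] [1.367 0.307 0.275] 54.498187951858824
(array([ 0.046,  0.038,  6.916, -0.001,  0.001,  0.   ]), 4)
```

>>> move_arm(
  plan=[
    {"x": 0, "y": 0, "z": 9, "rx": 0, "ry": 0, "rz": 0},
    {"x": 0, "y": 0, "z": 9, "rx": 0, "ry": 0, "rz": 0},
    {"x": 0, "y": 0, "z": 9, "rx": 0, "ry": 0, "rz": 0},
  ],
)

```text
time_s: 14.25
ee_pos: [434.0, -285.4, 80.1]
ee_rot: [-179.8, 22.3, 155.8]
force: [0.4, -0.4, -0.1]
gripper_width: 54.9
gripper_force: 0.0
```

>>> move_arm(
  plan=[
    {"x": 0, "y": 0, "z": 0, "rx": 0, "ry": 0, "rz": 0},
    {"x": 0, "y": 0, "z": 0, "rx": 0, "ry": 0, "rz": 0},
    {"x": 0, "y": 0, "z": 0, "rx": 0, "ry": 0, "rz": 0},
    {"x": 0, "y": 0, "z": 0, "rx": 0, "ry": 0, "rz": 0},
    {"x": 0, "y": 0, "z": 0, "rx": 0, "ry": 0, "rz": 0},
  ],
  grip=0,
  squeeze=30,
)

```text
time_s: 14.75
ee_pos: [432.5, -284.2, 79.6]
ee_rot: [-179.9, 22.2, 155.7]
force: [1.8, 3.0, 0.3]
gripper_width: 19.3
gripper_force: 30.0
```

>>> move_arm(
  plan=[
    {"x": -0.8, "y": 0, "z": -8.8, "rx": 0, "ry": 0.056, "rz": 0},
    {"x": -0.8, "y": 0, "z": -8.8, "rx": 0, "ry": 0.056, "rz": 0},
    {"x": -0.8, "y": 0, "z": -8.8, "rx": 0, "ry": 0.056, "rz": 0},
    {"x": -0.8, "y": 0, "z": -8.8, "rx": 0, "ry": 0.056, "rz": 0},
    {"x": -0.8, "y": 0, "z": -8.8, "rx": 0, "ry": 0.056, "rz": 0},
    {"x": -2, "y": 0, "z": -8.4, "rx": 0, "ry": 0.056, "rz": 0},
    {"x": -2, "y": 0, "z": -8.4, "rx": 0, "ry": 0.056, "rz": 0},
    {"x": -2, "y": 0, "z": -8.4, "rx": 0, "ry": 0.056, "rz": 0},
    {"x": -2, "y": 0, "z": -8.4, "rx": 0, "ry": 0.056, "rz": 0},
    {"x": -2, "y": 0, "z": -8.4, "rx": 0, "ry": 0.056, "rz": 0},
  ],
)

```text
time_s: 15.75
ee_pos: [433.6, -284.6, 163.5]
ee_rot: [-179.9, -10.2, 155.8]
force: [-3.1, 2.7, -20.2]
gripper_width: 19.0
gripper_force: 30.0
```

>>> move_arm(
  plan=[
    {"x": -3.2, "y": 0, "z": -7.9, "rx": 0, "ry": 0.056, "rz": 0},
    {"x": -3.2, "y": 0, "z": -7.9, "rx": 0, "ry": 0.056, "rz": 0},
    {"x": -3.2, "y": 0, "z": -7.9, "rx": 0, "ry": 0.056, "rz": 0},
    {"x": -3.2, "y": 0, "z": -7.9, "rx": 0, "ry": 0.056, "rz": 0},
    {"x": -3.2, "y": 0, "z": -7.9, "rx": 0, "ry": 0.056, "rz": 0},
    {"x": -4.2, "y": 0, "z": -7.3, "rx": 0, "ry": 0.056, "rz": 0},
    {"x": -4.2, "y": 0, "z": -7.3, "rx": 0, "ry": 0.056, "rz": 0},
    {"x": -4.2, "y": 0, "z": -7.3, "rx": 0, "ry": 0.056, "rz": 0},
    {"x": -4.2, "y": 0, "z": -7.3, "rx": 0, "ry": 0.056, "rz": 0},
    {"x": -4.2, "y": 0, "z": -7.3, "rx": 0, "ry": 0.056, "rz": 0},
  ],
)

```text
time_s: 16.75
ee_pos: [491.5, -310.7, 217.2]
ee_rot: [-179.8, -42.3, 155.6]
force: [-3.3, 0.8, -2.7]
gripper_width: 19.3
gripper_force: 30.0
```

>>> move_arm(
  plan=[
    {"x": 0, "y": 0, "z": 0, "rx": 0, "ry": 0, "rz": 0},
    {"x": 0, "y": 0, "z": 0, "rx": 0, "ry": 0, "rz": 0},
    {"x": 0, "y": 0, "z": -10, "rx": 0, "ry": 0, "rz": 0},
    {"x": 0, "y": 0, "z": -25, "rx": 0, "ry": 0, "rz": 0},
    {"x": 0, "y": 0, "z": -30, "rx": 0, "ry": 0, "rz": 0},
  ],
  grip=0.6,
)

```text
time_s: 17.25
ee_pos: [531.4, -328.7, 267.0]
ee_rot: [-179.8, -41.9, 155.6]
force: [0.6, -0.7, -0.0]
gripper_width: 53.9
gripper_force: 0.0
```

Run:
```python
from h import *
np.set_printoptions(precision=3,suppress=True)
A=now(); s=state();print(s['time_s'],A[:3,3],s['ee_rot'],s['force'],s['gripper_width'],s['qpos'])
S=cam('scene')
for n in ('wedge','spring_clamp','sanding_block'):
    for c in('scene',): print(n,c,[(x['point'],round(x['p'],2)) for x in landmark_of(c,n)[:2]])
# get out of top view: over to the left, high, tilt 0
k=knob('middle',0,27)
P2=pose(HM-130*EX+100*EY+EZ*140,0); print(P2[:3,3],rows(A,P2,8))
```

```text
17.25 [ 531.378 -328.664  266.998] [-179.838  -41.928  155.591] [ 0.647 -0.721 -0.012] 53.88139227930034 [-30.517  46.721  43.841  -5.624 131.054 -98.254]
wedge scene [([320.6, 262.6], 0.6)]
spring_clamp scene []
sanding_block scene [([305.8, 226.6], 0.49)]
[483.763 -87.84  243.384] (array([15.497, 24.985, 10.025, -0.   , -0.091, -0.   ]), 8)
```

>>> move_arm(
  plan=[
    {"x": 15.5, "y": 25, "z": 10, "rx": 0, "ry": -0.091, "rz": 0},
    {"x": 15.5, "y": 25, "z": 10, "rx": 0, "ry": -0.091, "rz": 0},
    {"x": 15.5, "y": 25, "z": 10, "rx": 0, "ry": -0.091, "rz": 0},
    {"x": 15.5, "y": 25, "z": 10, "rx": 0, "ry": -0.091, "rz": 0},
    {"x": 15.5, "y": 25, "z": 10, "rx": 0, "ry": -0.091, "rz": 0},
    {"x": 15.5, "y": 25, "z": 10, "rx": 0, "ry": -0.091, "rz": 0},
    {"x": 15.5, "y": 25, "z": 10, "rx": 0, "ry": -0.091, "rz": 0},
    {"x": 15.5, "y": 25, "z": 10, "rx": 0, "ry": -0.091, "rz": 0},
  ],
)

```text
time_s: 18.25
ee_pos: [481.8, -86.5, 241.5]
ee_rot: [-179.9, -0.1, 155.7]
force: [0.8, 0.4, -0.4]
gripper_width: 54.7
gripper_force: 0.0
```

Run:
```python
from h import *
np.set_printoptions(precision=3,suppress=True)
A=now(); s=state();print(s['time_s'],A[:3,3],s['ee_rot'],s['force'],s['gripper_width'],s['qpos'])
S=cam('scene');T=cam('top')
a=T['img'][140:250,290:410];b=S['img'][200:290,270:360]
cv2.imwrite('pics/e.png',np.hstack([cv2.resize(a,(420,385)),cv2.resize(b,(380,385))])[:,:,::-1])
TO=H['right']-59*X-50*N  # approx tub origin (back rim at +59, 50 high)
B=np.c_[X,EY,N]
pts={}
for n in ('wedge',):
  for c,f in(('scene',S),('top',T)):
    l=landmark_of(c,n);print(n,c,[(x['point'],round(x['p'],2)) for x in l[:2]])
    if l: pts[c]=l[0]['point']
    for m in masks_of(c,n)[:1]:
        P=cloud(f,m['pixels']);Q=(P-TO)@B; print(m['p'],m['box'],len(P),np.percentile(Q,[3,50,97],axis=0))
        k=(abs(Q[:,0])<60)&(abs(Q[:,1])<47)&(Q[:,2]>0)&(Q[:,2]<35);Q=Q[k]
        print(cv2.minAreaRect(Q[:,:2].astype(np.float32)))
        for x0 in range(-60,60,15):
            q=Q[(Q[:,0]>=x0)&(Q[:,0]<x0+15)]
            if len(q): print(x0,len(q),q[:,1].min(),q[:,1].max(),np.median(q[:,2]))
if len(pts)==2:
    p,e=tri(S,pts['scene'],T,pts['top']);print('tri',p,e,(p-TO)@B)
```

```text
18.25 [481.8   -86.542 241.525] [-179.924   -0.072  155.659] [ 0.822  0.424 -0.365] 54.74679674426982 [-11.49    9.602  97.487  -0.06   72.999 -77.131]
wedge scene [([320.9, 262.8], 0.66)]
0.61 [316.5, 262.1, 27.3, 15.1] 107 [[-48.225 -10.054   9.694]
 [-25.302   4.188  19.591]
 [ 22.495  13.014  25.481]]
((-12.73532485961914, 6.709580421447754), (77.78760528564453, 25.095726013183594), 13.740142822265625)
-60 9 -10.088167145690553 8.353200834087362 24.31206970848341
-45 35 -12.238959060421646 13.544847793118953 21.84247406874428
-30 26 -8.663440855276146 14.173108722255403 19.6094581716903
-15 16 -4.440431299223421 13.069625728081425 16.729685446141048
0 13 0.36182289636630083 10.819704434851976 12.978422229962039
15 8 2.534308129583082 11.23019694853901 9.795499493763987
wedge top [([361.1, 198.3], 0.7)]
tri [ 495.481 -304.666   47.318] 0.2718917970875176 [-4.495  7.206  0.21 ]
```

View pics/e.png

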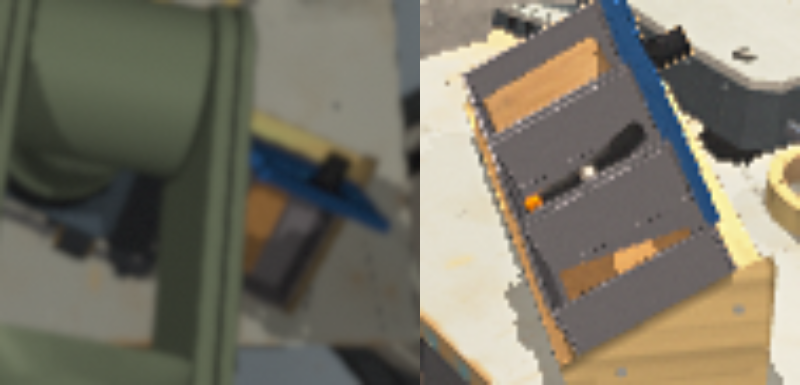

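The scene picture shows the wedge in the right tub (crop 635,260), but the arm hides part of it in the top view. I'll swing the arm clear and measure again.

>>> move_arm(
  plan=[
    {"x": 10, "y": 45, "z": 0, "rx": 0, "ry": 0, "rz": 0},
    {"x": 10, "y": 45, "z": 0, "rx": 0, "ry": 0, "rz": 0},
    {"x": 10, "y": 45, "z": 0, "rx": 0, "ry": 0, "rz": 0},
    {"x": 10, "y": 45, "z": 0, "rx": 0, "ry": 0, "rz": 0},
  ],
)

```text
time_s: 18.95
ee_pos: [523.2, 93.2, 241.7]
ee_rot: [-179.9, -0.3, 155.6]
force: [1.3, -0.4, -0.4]
gripper_width: 54.8
gripper_force: 0.0
```

Run:
```python
from h import *
np.set_printoptions(precision=2,suppress=True)
s=state();print(s['time_s'],s['ee_pos'],s['qpos'])
T=cam('top');S=cam('scene')
save(T,'f.png',(300,150,400,245),6)
TO=H['right']-59*X-50*N; B=np.c_[X,EY,N]
l=landmark_of('top','wedge');print([(x['point'],round(x['p'],2)) for x in l[:2]])
l2=landmark_of('scene','wedge')
if l and l2: p,e=tri(S,l2[0]['point'],T,l[0]['point']);print('tri',e,(p-TO)@B)
hsv=cv2.cvtColor(T['img'],cv2.COLOR_RGB2HSV)
m=(hsv[...,0]<22)&(hsv[...,1]>90)
for nm,mm in [('mask',x['pixels']) for x in masks_of('top','wedge')[:1]]+[('hue',m)]:
    P=cloud(T,mm);Q=(P-TO)@B;Q=Q[(abs(Q[:,0])<60)&(abs(Q[:,1])<46)&(Q[:,2]>0)&(Q[:,2]<32)]
    if len(Q)<10: print(nm,len(Q));continue
    print(nm,len(Q),cv2.minAreaRect(Q[:,:2].astype(np.float32)))
    for x0 in range(-60,60,15):
        q=Q[(Q[:,0]>=x0)&(Q[:,0]<x0+15)]
        if len(q)>3: print(x0,len(q),*np.percentile(q[:,1],[5,50,95]),np.median(q[:,2]))
# check tub frame: grey interior/walls extents
P=cloud(T,np.ones((384,512),bool));Q=(P-TO)@B
q=Q[(abs(Q[:,0])<75)&(abs(Q[:,1])<47)&(Q[:,2]>40)&(Q[:,2]<56)];print('rim pts x',np.percentile(q[:,0],[1,5,20]),'right wall',np.median(Q[(abs(Q[:,0])<40)&(Q[:,1]<-35)&(Q[:,1]>-55)&(Q[:,2]>44)&(Q[:,2]<54)],0))
q=Q[(abs(Q[:,0])<40)&(Q[:,1]<-20)&(Q[:,1]>-38)];print('floor z',np.percentile(q[:,2],[10,50,90]))
```

```text
18.95 [523.22  93.2  241.7 ] [  8.83  13.57  92.29   0.04  74.44 -56.76]
[([363.0, 200.3], 0.76), ([298.6, 171.2], 0.61)]
tri 0.6412130950815457 [-7.59 -0.15  1.56]
mask 292 ((-18.134841918945312, 0.4093017578125), (81.53665924072266, 35.695960998535156), 5.545325756072998)
-60 30 -17.68957188775708 0.8003462033428425 14.892535885215262 25.1822894287536
-45 63 -13.46808046136491 1.9464328623081437 14.882635574452477 22.352081890479464
-30 60 -12.65167779694762 2.8892893634689814 14.751824546040625 19.10204707929211
-15 61 -13.614513803559818 0.6152939389454866 14.552702508952452 16.82629337693512
0 59 -13.57802857731142 0.6883719850898323 14.117630408373916 13.461531697923458
15 19 -10.879759592527053 0.9220810767963948 12.613539657803145 11.97205209298849
hue 262 ((3.8714675903320312, 0.05211830139160156), (30.33408546447754, 111.40946197509766), 88.01761627197266)
-60 24 -10.877109372385394 0.8003462033428425 13.973068805033636 25.458851284584913
-45 60 -11.996477788797348 2.586524827150469 14.902924255757203 22.489033322941623
-30 56 -12.067255626934008 2.8892893634689814 14.376009565326111 19.10204707929211
-15 56 -12.094111536940282 1.0762037806229674 14.20865185658791 16.98385539976683
0 56 -12.60034998735627 0.9290362577486897 14.119469724286146 13.539436588538875
15 9 -8.110509078790125 0.9220810767963948 11.322190743737922 12.893400788766368
rim pts x [-63.22 -62.15 -60.54] right wall [ -5.36 -45.26  49.39]
floor z [1.48 3.97 6.69]
```

View pics/f.png

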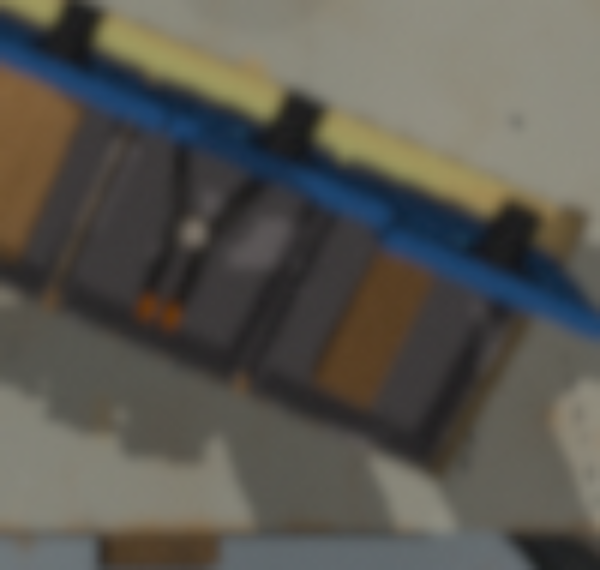

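Clear view now. The wedge lies centred in the right tub (crop 372,330), aligned with the slope, thick end against the front wall. Its middle is at tub x≈-10 and y≈+1. Computing the grasp near the thick end.

Run:
```python
from h import *
np.set_printoptions(precision=3,suppress=True)
A=now(); V=A.copy(); V[:3,3]-=A[:3,0]*40+A[:3,1]*180
V[:3,3]+=[-20,0,0]
TO=H['right']-59*X-50*N
G=TO-33*X+1.2*EY+24.8*N
P=pose(G+90*N,30);F=pose(G,30)
print(V[:3,3],P[:3,3],F[:3,3]); print(rows(A,V,5),rows(V,P,8),rows(P,F,5))
```

```text
[464.632 -88.847 241.848] [ 426.859 -280.272  116.021] [ 467.872 -298.79    38.079]
(array([ -4.355, -37.648,   0.026,   0.   ,  -0.   ,  -0.   ]), 5) (array([ -1.9  , -23.72 ,  16.807,  -0.   ,  -0.066,   0.   ]), 8) (array([ 0.,  0., 18.,  0.,  0.,  0.]), 5)
```

>>> move_arm(
  plan=[
    {"x": -4.4, "y": -37.6, "z": 0, "rx": 0, "ry": 0, "rz": 0},
    {"x": -4.4, "y": -37.6, "z": 0, "rx": 0, "ry": 0, "rz": 0},
    {"x": -4.4, "y": -37.6, "z": 0, "rx": 0, "ry": 0, "rz": 0},
    {"x": -4.4, "y": -37.6, "z": 0, "rx": 0, "ry": 0, "rz": 0},
    {"x": -4.4, "y": -37.6, "z": 0, "rx": 0, "ry": 0, "rz": 0},
  ],
  grip=0.5,
)

```text
time_s: 19.7
ee_pos: [463.3, -91.0, 242.4]
ee_rot: [-179.9, -0.3, 155.5]
force: [-0.1, -0.2, 0.4]
gripper_width: 45.6
gripper_force: 0.0
```

>>> move_arm(
  plan=[
    {"x": -1.9, "y": -23.7, "z": 16.8, "rx": 0, "ry": -0.066, "rz": 0},
    {"x": -1.9, "y": -23.7, "z": 16.8, "rx": 0, "ry": -0.066, "rz": 0},
    {"x": -1.9, "y": -23.7, "z": 16.8, "rx": 0, "ry": -0.066, "rz": 0},
    {"x": -1.9, "y": -23.7, "z": 16.8, "rx": 0, "ry": -0.066, "rz": 0},
    {"x": -1.9, "y": -23.7, "z": 16.8, "rx": 0, "ry": -0.066, "rz": 0},
    {"x": -1.9, "y": -23.7, "z": 16.8, "rx": 0, "ry": -0.066, "rz": 0},
    {"x": -1.9, "y": -23.7, "z": 16.8, "rx": 0, "ry": -0.066, "rz": 0},
    {"x": -1.9, "y": -23.7, "z": 16.8, "rx": 0, "ry": -0.066, "rz": 0},
  ],
)

```text
time_s: 20.5
ee_pos: [426.4, -271.4, 120.1]
ee_rot: [179.8, 28.8, 155.7]
force: [1.5, 0.8, -0.1]
gripper_width: 46.1
gripper_force: 0.0
```

Run:
```python
from h import *
np.set_printoptions(precision=3,suppress=True)
A=now();s=state();print(s['time_s'],A[:3,3],s['ee_rot'],s['force'],s['gripper_width'],s['qpos'])
TO=H['right']-59*X-50*N
G=TO-33*X+1.2*EY+24.8*N
print(rows(A,pose(G,30),6))
```

```text
20.5 [ 426.383 -271.386  120.138] [179.815  28.821 155.652] [ 1.521  0.778 -0.129] 46.113054978287934 [ -38.346    6.807  128.406   22.733   18.051 -124.046]
(array([-0.439, -1.343, 15.929,  0.   , -0.003, -0.   ]), 6)
```

>>> move_arm(
  plan=[
    {"x": -1.3, "y": -4, "z": 10, "rx": 0, "ry": -0.01, "rz": 0},
    {"x": -1.3, "y": -4, "z": 12, "rx": 0, "ry": -0.01, "rz": 0},
    {"x": 0, "y": 0, "z": 14, "rx": 0, "ry": 0, "rz": 0},
    {"x": 0, "y": 0, "z": 14, "rx": 0, "ry": 0, "rz": 0},
    {"x": 0, "y": 0, "z": 14, "rx": 0, "ry": 0, "rz": 0},
    {"x": 0, "y": 0, "z": 14, "rx": 0, "ry": 0, "rz": 0},
  ],
)

```text
time_s: 21.1
ee_pos: [464.7, -293.3, 58.8]
ee_rot: [180.0, 29.4, 155.6]
force: [1.0, -0.1, -0.2]
gripper_width: 45.5
gripper_force: 0.0
```

Run:
```python
from h import *
np.set_printoptions(precision=3,suppress=True)
A=now();s=state();print(s['time_s'],A[:3,3],s['ee_rot'],s['force'],s['gripper_width'],s['qpos'])
TO=H['right']-59*X-50*N
G=TO-33*X+1.2*EY+24.8*N
print(rows(A,pose(G,30),2))
```

```text
21.1 [ 464.685 -293.303   58.849] [179.991  29.383 155.568] [ 1.029 -0.126 -0.212] 45.514914926122934 [ -37.293   16.555  128.497   45.599    8.806 -146.511]
(array([ 2.871, -1.841, 10.309, -0.   , -0.005, -0.001]), 2)
```

>>> move_arm(
  plan=[
    {"x": 0, "y": 0, "z": -10, "rx": 0, "ry": 0.05, "rz": 0},
    {"x": 0, "y": 0, "z": -10, "rx": 0, "ry": 0.05, "rz": 0},
    {"x": 0, "y": 0, "z": 0, "rx": 0, "ry": 0.05, "rz": 0},
    {"x": 0, "y": 0, "z": 0, "rx": 0, "ry": 0.05, "rz": 0},
  ],
)

```text
time_s: 21.5
ee_pos: [460.7, -288.0, 73.7]
ee_rot: [179.7, 19.5, 155.9]
force: [1.6, -0.3, -0.0]
gripper_width: 45.4
gripper_force: 0.0
```

Run:
```python
from h import *
np.set_printoptions(precision=3,suppress=True)
A=now();s=state();print(s['time_s'],A[:3,3],s['ee_rot'],s['force'],s['gripper_width'],s['qpos'])
TO=H['right']-59*X-50*N
tip=TO-33*X+1.2*EY+9*N
F=pose(tip,17,off=0)
print(F[:3,3],rows(A,F,4), (A[:3,3]-TO)@np.c_[X,EY,N])
```

```text
21.5 [ 460.722 -288.021   73.696] [179.679  19.456 155.946] [ 1.623 -0.286 -0.034] 45.42117141154616 [ -35.826   16.014  120.298   10.004   25.008 -110.204]
[ 466.505 -298.173   40.677] (array([ 0.389, -1.755,  8.571,  0.002,  0.011,  0.001]), 4) [-24.672   8.072  42.319]
```

>>> move_arm(
  plan=[
    {"x": 0.4, "y": -3.5, "z": 4, "rx": 0.004, "ry": 0.02, "rz": 0},
    {"x": 0.4, "y": -3.5, "z": 7.5, "rx": 0.004, "ry": 0.02, "rz": 0},
    {"x": 0.4, "y": 0, "z": 11, "rx": 0, "ry": 0, "rz": 0},
    {"x": 0.4, "y": 0, "z": 11, "rx": 0, "ry": 0, "rz": 0},
    {"x": 0, "y": 0, "z": 0, "rx": 0, "ry": 0, "rz": 0},
  ],
)

```text
time_s: 22.0
ee_pos: [465.9, -296.4, 39.2]
ee_rot: [180.0, 17.2, 155.9]
force: [-0.9, 0.0, 0.9]
gripper_width: 45.4
gripper_force: 0.6
```

Run:
```python
from h import *
np.set_printoptions(precision=3,suppress=True)
A=now();s=state();print(s['time_s'],A[:3,3],s['ee_rot'],s['force'],s['gripper_width'],s['qpos'])
TO=H['right']-59*X-50*N
print((A[:3,3]-TO)@np.c_[X,EY,N])
```

```text
22.0 [ 465.949 -296.356   39.152] [180.     17.156 155.921] [-0.894  0.004  0.903] 45.39811546309346 [ -35.727   20.303  119.654    8.605   23.456 -109.046]
[-34.849   2.627   8.307]
```

>>> move_arm(
  plan=[
    {"x": 0, "y": 0, "z": 0, "rx": 0, "ry": 0, "rz": 0},
    {"x": 0, "y": 0, "z": 0, "rx": 0, "ry": 0, "rz": 0},
    {"x": 0, "y": 0, "z": 0, "rx": 0, "ry": 0, "rz": 0},
    {"x": 0, "y": 0, "z": 0, "rx": 0, "ry": 0, "rz": 0},
    {"x": 0, "y": 0, "z": 0, "rx": 0, "ry": 0, "rz": 0},
  ],
  grip=0,
  squeeze=50,
)

```text
time_s: 22.5
ee_pos: [466.3, -296.3, 40.6]
ee_rot: [-180.0, 17.2, 155.9]
force: [0.1, -0.1, 0.2]
gripper_width: 29.9
gripper_force: 50.0
```

>>> move_arm(
  plan=[
    {"x": 0, "y": 0, "z": -6, "rx": 0, "ry": 0, "rz": 0},
    {"x": 0, "y": 0, "z": -12, "rx": 0, "ry": 0, "rz": 0},
    {"x": 0, "y": 0, "z": -20, "rx": 0, "ry": 0, "rz": 0},
    {"x": 0, "y": 0, "z": -25, "rx": 0, "ry": 0, "rz": 0},
    {"x": 0, "y": 0, "z": -25, "rx": 0, "ry": 0, "rz": 0},
    {"x": 0, "y": 0, "z": -25, "rx": 0, "ry": 0, "rz": 0},
  ],
)

```text
time_s: 23.1
ee_pos: [435.0, -282.3, 150.4]
ee_rot: [-180.0, 17.2, 155.9]
force: [-1.4, 0.1, -2.1]
gripper_width: 29.6
gripper_force: 50.0
```

Run:
```python
from h import *
np.set_printoptions(precision=3,suppress=True)
A=now();s=state();print(s['time_s'],A[:3,3],s['ee_rot'],s['force'],s['gripper_width'],s['qpos'])
T=cam('top')
def tor(P,yaw):
    c,sn=np.cos(yaw),np.sin(yaw); return P@np.array([[c,-sn],[sn,c]])
P=cloud(T,np.ones((384,512),bool)); c0=np.array([566,231.]);yw=np.radians(7.2)
hsv=cv2.cvtColor(T['img'],cv2.COLOR_RGB2HSV)
Q=np.c_[tor(P[:,:2]-c0,yw),P[:,2]]; k=(abs(Q[:,0])<120)&(abs(Q[:,1])<85);Q=Q[k]
for a,lo,hi in(('base',12,24),('board',34,46),('bridge',60,78),('high',78,95)):
    q=Q[(Q[:,2]>lo)&(Q[:,2]<hi)]; print(a,len(q),np.percentile(q,[2,50,98],axis=0).tolist(),cv2.minAreaRect(q[:,:2].astype(np.float32)))
# board, per x slices: lateral extents and height
for x0 in range(-90,-25,10):
    q=Q[(Q[:,0]>=x0)&(Q[:,0]<x0+10)&(Q[:,2]>32)&(Q[:,2]<48)]
    if len(q)>3: print(x0,len(q),q[:,1].min(),q[:,1].max(),np.median(q[:,2]))
for n in('jig_mouth','jig'):
    l=landmark_of('top',n); print(n,l[:1] and (l[0]['point'],l[0]['p'],onz(T,l[0]['point'],40 if n!='jig' else 0)))
V=A.copy();V[:3,3]+=[0,0,130]
print('up',rows(A,V,5))
save(T,'g.png',(110,130,410,255),2.6)
```

```text
23.1 [ 435.037 -282.349  150.409] [-179.975   17.247  155.938] [-1.381  0.134 -2.09 ] 29.595354155207726 [ -36.635    8.653  115.401    5.818   39.229 -106.537]
base 969 [[-93.82366284828524, -55.15642696883904, 12.862197019863274], [-36.248161749728915, -22.81743645090128, 16.73899226519689], [91.33267301211852, 62.8181243676867, 22.57312060987773]] ((9.686981201171875, 4.1672515869140625), (210.00270080566406, 120.35260009765625), 0.0676894411444664)
board 935 [[-77.9356317024039, -44.192614106681326, 34.677959169909215], [32.6578234208015, 3.5111938351282053, 38.77777478337217], [114.06571433021779, 38.77789972807725, 44.78635025966905]] ((17.569915771484375, 0.106597900390625), (110.81250762939453, 199.62330627441406), 81.61497497558594)
bridge 188 [[-23.233253447989913, -80.76077190964726, 60.51765396402061], [4.74862375459022, -17.70970485034721, 71.92754689088714], [119.29825025069005, 48.563954097845844, 77.93418087104091]] ((46.546226501464844, -12.236824035644531), (104.97030639648438, 169.15834045410156), 74.13623809814453)
high 389 [[-22.753022551884396, -77.8003581929219
[... 191 characters left out ...]
7.12804412841797, 172.8079071044922), 75.22968292236328)
-90 6 -12.409411799995096 19.424719598707313 35.832873042489396
-80 66 -23.149752674356304 32.05208651349033 38.239461963970335
-70 63 -23.218498727623942 30.4513077388779 38.01841054506349
-60 60 -22.196653366033885 31.337492639096002 38.20093372021216
-50 62 -22.79688208144719 31.483684543382996 38.4356292139121
-40 62 -23.170578100948504 30.558056511747992 38.31205513380725
-30 74 -48.53506982899978 51.79647847227182 38.56766232756806
jig_mouth ([182.4, 181.6], 0.68, array([548.006, 225.722,  40.   ]))
jig ([179.9, 177.7], 0.91, array([567.921, 240.72 ,   0.   ]))
up (array([ -7.709,  -0.011, -24.831,   0.   ,  -0.   ,   0.   ]), 5)
```

View pics/g.png

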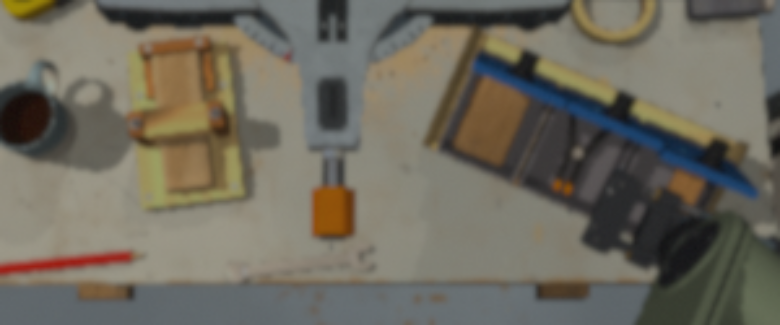

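```bash
cat >> h.py <<'E'
JY=np.radians(7.2); JX=np.array([np.cos(JY),np.sin(JY),0]);JL=np.array([-np.sin(JY),np.cos(JY),0])
MO=np.array([542.7,231.6,40.])
def wp(adv,up,tilt=-12.8): # TCP pose with wedge centre at mouth+adv, underside up above the board
    return pose(MO+JX*(adv-24.6)+EZ*(5.6+up),tilt,ex=JX,off=0)
E
python3 - <<'E'
from h import *
np.set_printoptions(precision=3,suppress=True)
A=now();V=A.copy();V[:3,3]+=[-10,20,80]
W=wp(-80,70);D=wp(-80,3)
print(A[:3,3],V[:3,3],W[:3,3],D[:3,3])
print(rows(A,V,3),rows(V,W,16),rows(W,D,5))
r,n=rows(V,W,16);M=np.eye(4);M[:3,:3]=R.from_rotvec(r[3:]).as_matrix();M[:3,3]=r[:3];Q=V.copy()
for i in range(16): Q=Q@M; print(Q[:3,3].round(),end='')
E
```

```text
[ 436.183 -283.156  150.652] [ 426.183 -263.156  230.652] [438.925 218.49  115.6  ] [438.925 218.49   48.6  ]
(array([ -2.514,   4.694, -27.172,  -0.   ,   0.   ,   0.   ]), 3) (array([ 4.608, 30.532,  6.258, -0.001,  0.032, -0.034]), 16) (array([-2.969,  0.   , 13.067, -0.   ,  0.   ,  0.   ]), 5)
[ 436. -234.  223.][ 445. -205.  216.][ 453. -175.  208.][ 459. -146.  200.][ 465. -116.  192.][469. -85. 185.][471. -55. 177.][473. -24. 169.][473.   6. 162.][472.  37. 154.][469.  67. 147.][466.  98. 140.][461. 128. 133.][455. 159. 127.][447. 189. 121.][439. 218. 116.]
```

>>> move_arm(
  plan=[
    {"x": -2.5, "y": 4.7, "z": -27, "rx": 0, "ry": 0, "rz": 0},
    {"x": -2.5, "y": 4.7, "z": -27, "rx": 0, "ry": 0, "rz": 0},
    {"x": -2.5, "y": 4.7, "z": -27, "rx": 0, "ry": 0, "rz": 0},
    {"x": 4.6, "y": 30.5, "z": 6.3, "rx": -0.001, "ry": 0.032, "rz": -0.034},
    {"x": 4.6, "y": 30.5, "z": 6.3, "rx": -0.001, "ry": 0.032, "rz": -0.034},
    {"x": 4.6, "y": 30.5, "z": 6.3, "rx": -0.001, "ry": 0.032, "rz": -0.034},
    {"x": 4.6, "y": 30.5, "z": 6.3, "rx": -0.001, "ry": 0.032, "rz": -0.034},
    {"x": 4.6, "y": 30.5, "z": 6.3, "rx": -0.001, "ry": 0.032, "rz": -0.034},
    {"x": 4.6, "y": 30.5, "z": 6.3, "rx": -0.001, "ry": 0.032, "rz": -0.034},
    {"x": 4.6, "y": 30.5, "z": 6.3, "rx": -0.001, "ry": 0.032, "rz": -0.034},
  ],
)

```text
time_s: 24.25
ee_pos: [471.7, -53.6, 172.7]
ee_rot: [-177.8, 3.9, 169.6]
force: [0.7, -1.3, 0.5]
gripper_width: 29.7
gripper_force: 50.0
```

>>> move_arm(
  plan=[
    {"x": 4.6, "y": 30.5, "z": 6.3, "rx": -0.001, "ry": 0.032, "rz": -0.034},
    {"x": 4.6, "y": 30.5, "z": 6.3, "rx": -0.001, "ry": 0.032, "rz": -0.034},
    {"x": 4.6, "y": 30.5, "z": 6.3, "rx": -0.001, "ry": 0.032, "rz": -0.034},
    {"x": 4.6, "y": 30.5, "z": 6.3, "rx": -0.001, "ry": 0.032, "rz": -0.034},
    {"x": 4.6, "y": 30.5, "z": 6.3, "rx": -0.001, "ry": 0.032, "rz": -0.034},
    {"x": 4.6, "y": 30.5, "z": 6.3, "rx": -0.001, "ry": 0.032, "rz": -0.034},
    {"x": 4.6, "y": 30.5, "z": 6.3, "rx": -0.001, "ry": 0.032, "rz": -0.034},
    {"x": 4.6, "y": 30.5, "z": 6.3, "rx": -0.001, "ry": 0.032, "rz": -0.034},
    {"x": 4.6, "y": 30.5, "z": 6.3, "rx": -0.001, "ry": 0.032, "rz": -0.034},
  ],
)

```text
time_s: 25.15
ee_pos: [440.2, 219.5, 110.4]
ee_rot: [-179.7, -13.0, -173.2]
force: [0.4, 0.5, 0.2]
gripper_width: 29.6
gripper_force: 50.0
```

Run:
```python
from h import *
np.set_printoptions(precision=3,suppress=True)
A=now();s=state();print(s['time_s'],A[:3,3],s['ee_rot'],s['force'],s['gripper_width'],s['qpos'])
D=wp(-80,3);print(rows(A,D,6))
S=cam('scene');T=cam('top')
for c,f in(('scene',S),('top',T)):
    for m in masks_of(c,'wedge')[:1]:
        P=cloud(f,m['pixels']);Q=(P-MO)@np.c_[JX,JL,EZ];print(c,m['p'],m['box'],len(P));print(np.percentile(Q,[3,50,97],axis=0))
save(S,'hh.png',(190,140,310,230),6)
```

```text
25.15 [440.212 219.467 110.45 ] [-179.718  -13.044 -173.225] [0.417 0.528 0.203] 29.581179995001722 [ 22.891  22.715 100.371   3.544  69.575 -75.521]
(array([-2.082, -0.107, 10.099, -0.001, -0.001, -0.001]), 6)
scene 0.46 [221.9, 175.9, 22.8, 12.1] 43
[[-122.155  -16.658   67.815]
 [-116.149   -2.894   75.33 ]
 [ -47.304   15.909   84.708]]
```

View pics/hh.png

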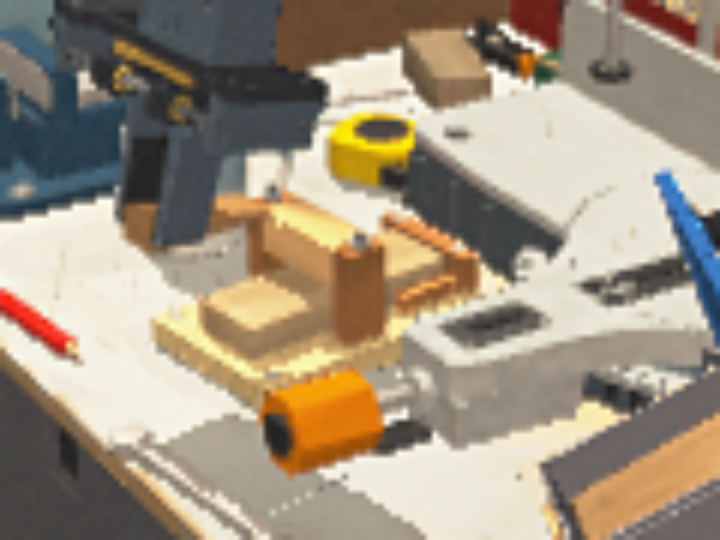

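The gripper holds the wedge about level in front of the jig (crop 160,220), thin end towards the bridge. I'll lower it.

>>> move_arm(
  plan=[
    {"x": -2.1, "y": -0.1, "z": 10.1, "rx": -0.001, "ry": -0.001, "rz": -0.001},
    {"x": -2.1, "y": -0.1, "z": 10.1, "rx": -0.001, "ry": -0.001, "rz": -0.001},
    {"x": -2.1, "y": -0.1, "z": 10.1, "rx": -0.001, "ry": -0.001, "rz": -0.001},
    {"x": -2.1, "y": -0.1, "z": 10.1, "rx": -0.001, "ry": -0.001, "rz": -0.001},
    {"x": -2.1, "y": -0.1, "z": 10.1, "rx": -0.001, "ry": -0.001, "rz": -0.001},
    {"x": -2.1, "y": -0.1, "z": 10.1, "rx": -0.001, "ry": -0.001, "rz": -0.001},
    {"x": 0, "y": 0, "z": 0, "rx": 0, "ry": 0, "rz": 0},
  ],
)

```text
time_s: 26.05
ee_pos: [438.5, 216.9, 48.7]
ee_rot: [179.9, -12.7, -173.0]
force: [-0.6, -0.7, -0.3]
gripper_width: 29.7
gripper_force: 50.0
```

Run:
```python
from h import *
np.set_printoptions(precision=3,suppress=True)
A=now();s=state();print(s['time_s'],A[:3,3],s['ee_rot'],s['force'],s['torque'],s['gripper_width'])
print(rows(A,wp(-80,1),1),rows(wp(-80,1),wp(-15,1),8))
S=cam('scene')
for m in masks_of('scene','wedge')[:1]:
        P=cloud(S,m['pixels']);Q=(P-MO)@np.c_[JX,JL,EZ];print(m['p'],len(P));print(np.percentile(Q,[3,50,97],axis=0))
save(S,'i.png',(200,155,260,200),12)
```

```text
26.05 [438.503 216.876  48.737] [ 179.904  -12.743 -172.966] [-0.615 -0.655 -0.347] [ 0.032 -0.142  0.035] 29.748486735972843
(array([-1.073,  1.547,  1.951,  0.002,  0.001, -0.003]), 1) (array([-7.923,  0.   , -1.8  , -0.   ,  0.   ,  0.   ]), 8)
```

View pics/i.png

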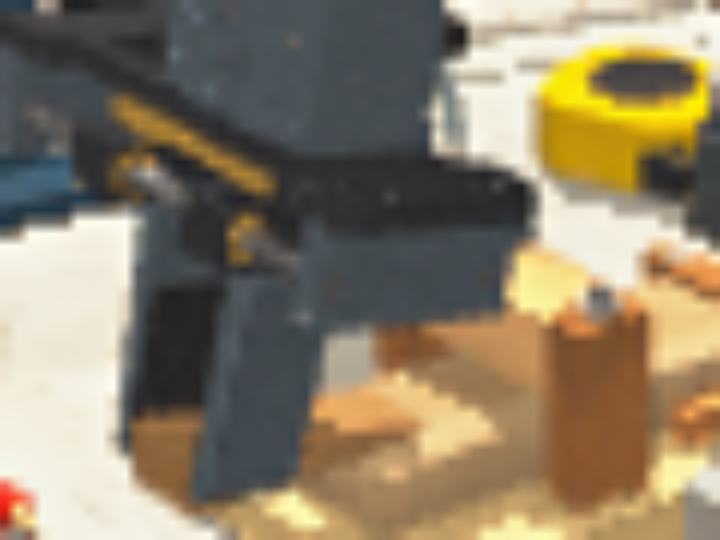

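The wedge hovers just above the board, in line with the opening. I'll lower it to touch.

>>> move_arm(
  plan=[
    {"x": 0, "y": 1.5, "z": 1, "rx": 0, "ry": 0, "rz": 0},
    {"x": 0, "y": 0, "z": 1, "rx": 0, "ry": 0, "rz": 0},
    {"x": 0, "y": 0, "z": 0, "rx": 0, "ry": 0, "rz": 0},
  ],
)

```text
time_s: 26.45
ee_pos: [439.0, 218.9, 48.5]
ee_rot: [179.8, -12.5, -172.9]
force: [-1.1, 0.4, -0.8]
gripper_width: 29.6
gripper_force: 50.0
```

>>> move_arm(
  plan=[
    {"x": 0, "y": 0, "z": 1, "rx": 0, "ry": 0, "rz": 0},
    {"x": 0, "y": 0, "z": 0, "rx": 0, "ry": 0, "rz": 0},
  ],
)

```text
time_s: 26.65
ee_pos: [438.6, 218.8, 47.3]
ee_rot: [179.9, -12.6, -172.9]
force: [0.4, -0.4, -0.4]
gripper_width: 29.8
gripper_force: 50.0
```

>>> move_arm(
  plan=[
    {"x": 0, "y": 0, "z": 1, "rx": 0, "ry": 0, "rz": 0},
    {"x": 0, "y": 0, "z": 0, "rx": 0, "ry": 0, "rz": 0},
  ],
)

```text
time_s: 26.85
ee_pos: [438.4, 218.7, 46.2]
ee_rot: [179.9, -12.6, -173.0]
force: [0.2, -0.0, 0.0]
gripper_width: 29.4
gripper_force: 50.0
```

>>> move_arm(
  plan=[
    {"x": -7.9, "y": 0, "z": -1.7, "rx": 0, "ry": 0, "rz": 0},
    {"x": -7.9, "y": 0, "z": -1.7, "rx": 0, "ry": 0, "rz": 0},
    {"x": -7.9, "y": 0, "z": -1.7, "rx": 0, "ry": 0, "rz": 0},
    {"x": -7.9, "y": 0, "z": -1.7, "rx": 0, "ry": 0, "rz": 0},
  ],
)

```text
time_s: 27.25
ee_pos: [471.6, 222.9, 46.0]
ee_rot: [179.9, -12.6, -173.0]
force: [0.8, -0.8, -0.5]
gripper_width: 29.6
gripper_force: 50.0
```

>>> move_arm(
  plan=[
    {"x": -7.9, "y": 0, "z": -1.7, "rx": 0, "ry": 0, "rz": 0},
    {"x": -7.9, "y": 0, "z": -1.7, "rx": 0, "ry": 0, "rz": 0},
    {"x": 0, "y": 0, "z": 0, "rx": 0, "ry": 0, "rz": 0},
  ],
)

```text
time_s: 27.55
ee_pos: [488.0, 224.9, 45.8]
ee_rot: [179.8, -12.5, -173.0]
force: [-0.1, 0.3, -0.1]
gripper_width: 29.7
gripper_force: 50.0
```

Run:
```python
from h import *
np.set_printoptions(precision=3,suppress=True)
A=now();s=state();print(s['time_s'],A[:3,3],s['ee_rot'],s['force'],s['torque'],s['gripper_width'])
print((A[:3,3]-wp(0,0)[:3,3])@np.c_[JX,JL,EZ])
S=cam('scene');T=cam('top')
for c,f in(('scene',S),('top',T)):
    print([(x['point'],x['p']) for x in landmark_of(c,'wedge')[:1]])
    for m in masks_of(c,'wedge')[:1]:
        P=cloud(f,m['pixels']);Q=(P-MO)@np.c_[JX,JL,EZ];print(m['p'],len(P));print(np.percentile(Q,[3,50,97],axis=0))
```

```text
27.55 [487.972 224.903  45.798] [ 179.843  -12.508 -172.968] [-0.07   0.285 -0.107] [ 0.031 -0.113 -0.003] 29.713659166916916
[-30.535   0.215   0.198]
[([313.5, 245.4], 0.71)]
[([329.4, 187.1], 0.52)]
0.61 373
[[-153.896 -579.914   29.935]
 [-119.957 -530.539  192.919]
 [ -91.26  -486.558  198.336]]
```

>>> move_arm(
  plan=[
    {"x": -6, "y": 0, "z": -1.3, "rx": 0, "ry": 0, "rz": 0},
    {"x": -6, "y": 0, "z": -1.3, "rx": 0, "ry": 0, "rz": 0},
    {"x": -4, "y": 0, "z": -0.6, "rx": 0, "ry": 0, "rz": 0},
    {"x": 0, "y": 0, "z": 0.8, "rx": 0, "ry": 0, "rz": 0},
    {"x": 0, "y": 0, "z": 0, "rx": 0, "ry": 0, "rz": 0},
  ],
)

```text
time_s: 28.35
ee_pos: [502.8, 226.7, 44.7]
ee_rot: [179.9, -12.6, -173.0]
force: [-0.4, 0.0, 0.2]
gripper_width: 29.5
gripper_force: 50.0
```

>>> move_arm(
  plan=[
    {"x": 0, "y": 0, "z": 1, "rx": 0, "ry": 0, "rz": 0},
    {"x": 0, "y": 0, "z": 0, "rx": 0, "ry": 0, "rz": 0},
  ],
)

```text
time_s: 28.55
ee_pos: [502.7, 226.7, 44.6]
ee_rot: [179.9, -12.5, -172.9]
force: [0.3, -0.2, 4.8]
gripper_width: 29.6
gripper_force: 50.0
```

>>> move_arm(
  plan=[
    {"x": -4, "y": 0, "z": -1.2, "rx": 0, "ry": 0, "rz": 0},
    {"x": -4, "y": 0, "z": -0.9, "rx": 0, "ry": 0, "rz": 0},
    {"x": 0, "y": 0, "z": 0, "rx": 0, "ry": 0, "rz": 0},
  ],
)

```text
time_s: 28.85
ee_pos: [509.5, 227.4, 44.6]
ee_rot: [179.9, -12.8, -173.0]
force: [-3.4, -1.5, 6.8]
gripper_width: 29.6
gripper_force: 50.0
```

>>> move_arm(
  plan=[
    {"x": 0, "y": 0, "z": 0, "rx": 0, "ry": 0, "rz": 0},
    {"x": 0, "y": 0, "z": 0, "rx": 0, "ry": 0, "rz": 0},
    {"x": 0, "y": 0, "z": 0, "rx": 0, "ry": 0, "rz": 0},
    {"x": 10, "y": 0, "z": 2, "rx": 0, "ry": 0, "rz": 0},
    {"x": 15, "y": 0, "z": 3, "rx": 0, "ry": 0, "rz": 0},
    {"x": 20, "y": 0, "z": 4, "rx": 0, "ry": 0, "rz": 0},
    {"x": 20, "y": 0, "z": 4, "rx": 0, "ry": 0, "rz": 0},
  ],
  grip=0.6,
)

```text
time_s: 29.55
ee_pos: [443.4, 219.2, 45.4]
ee_rot: [179.9, -12.6, -173.0]
force: [-0.5, 0.3, -0.5]
gripper_width: 54.8
gripper_force: 0.0
```

Run:
```python
from h import *
np.set_printoptions(precision=3,suppress=True)
A=now();s=state();print(s['time_s'],A[:3,3],s['ee_rot'],s['force'],s['gripper_width'])
S=cam('scene');T=cam('top')
for c,f in(('scene',S),('top',T)):
    print([(x['point'],x['p']) for x in landmark_of(c,'wedge')[:2]])
    for m in masks_of(c,'wedge')[:2]:
        P=cloud(f,m['pixels']);Q=(P-MO)@np.c_[JX,JL,EZ];print(m['p'],len(P));print(np.percentile(Q,[3,50,97],axis=0))
# target: tool vertical, front face 5 behind thick end (adv -8 -> -53)
F=pose(MO+JX*(-80)+EZ*5,0,ex=JX,off=0);print(rows(A,F,4)); print((A[:3,3]-MO)@np.c_[JX,JL,EZ])
```

```text
29.55 [443.361 219.222  45.407] [ 179.866  -12.612 -172.956] [-0.487  0.319 -0.458] 54.770097135941484
[([332.4, 241.0], 0.19)]
[]
(array([-5.003, -0.033, -0.59 ,  0.001, -0.055, -0.001]), 4)
[-100.108    0.17     5.407]
```

>>> move_arm(
  plan=[
    {"x": 0, "y": 0, "z": 0, "rx": 0, "ry": -0.055, "rz": 0},
    {"x": 0, "y": 0, "z": 0, "rx": 0, "ry": -0.055, "rz": 0},
    {"x": 0, "y": 0, "z": 0, "rx": 0, "ry": -0.055, "rz": 0},
    {"x": 0, "y": 0, "z": 0, "rx": 0, "ry": -0.055, "rz": 0},
    {"x": 0, "y": 0, "z": 0, "rx": 0, "ry": 0, "rz": 0},
    {"x": 0, "y": 0, "z": 0, "rx": 0, "ry": 0, "rz": 0},
  ],
  grip=0,
)

```text
time_s: 30.45
ee_pos: [445.6, 219.8, 45.8]
ee_rot: [179.8, 0.0, -173.0]
force: [-0.3, 0.7, -0.1]
gripper_width: 9.5
gripper_force: 0.0
```

Run:
```python
from h import *
np.set_printoptions(precision=3,suppress=True)
A=now();s=state();print(s['time_s'],A[:3,3],s['ee_rot'],s['force'],s['gripper_width'])
F=pose(MO+JX*(-78)+EZ*6,0,ex=JX,off=0);print(rows(A,F,4)); print((A[:3,3]-MO)@np.c_[JX,JL,EZ])
S=cam('scene');T=cam('top')
for c,f in(('scene',S),('top',T)):
    for m in masks_of(c,'wedge')[:2]:
        P=cloud(f,m['pixels']);Q=(P-MO)@np.c_[JX,JL,EZ];print(c,m['p'],len(P));print(np.percentile(Q,[3,50,97],axis=0))
a=T['img'][155:215,150:220];b=S['img'][155:205,205:265]
cv2.imwrite('pics/j.png',np.hstack([cv2.resize(a,(400,343)),cv2.resize(b,(400,343))])[:,:,::-1])
```

```text
30.45 [445.589 219.841  45.793] [ 179.842    0.043 -172.979] [-0.327  0.672 -0.07 ] 9.471655226200234
(array([-4.955, -0.117, -0.05 ,  0.001,  0.   , -0.001]), 4)
[-97.819   0.505   5.793]
scene 0.55 135
[[-52.942 -21.57   -4.34 ]
 [-28.028 -10.592   8.435]
 [ 11.231  42.794  18.942]]
top 0.64 380
[[ -50.223 -407.938   37.166]
 [ -14.87  -362.319  192.681]
 [  39.107 -318.616  198.326]]
top 0.32 1003
[[-32.344 -58.59  -27.429]
 [ 53.711 -32.544 -17.885]
 [113.841  54.093  43.098]]
```

View pics/j.png

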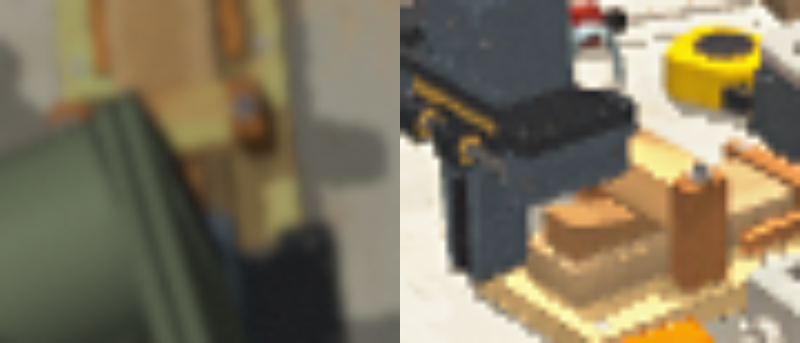

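The wedge lies flat on the board with its thin end under the bridge (crop 600,225). The shut fingers are right behind its thick end, so now I push.

>>> move_arm(
  plan=[
    {"x": -7, "y": 0, "z": 0, "rx": 0, "ry": 0, "rz": 0},
    {"x": -7, "y": 0, "z": 0, "rx": 0, "ry": 0, "rz": 0},
    {"x": -6, "y": 0, "z": 0, "rx": 0, "ry": 0, "rz": 0},
    {"x": -5, "y": 0, "z": 0, "rx": 0, "ry": 0, "rz": 0},
    {"x": 0, "y": 0, "z": 0, "rx": 0, "ry": 0, "rz": 0},
  ],
  grip=0,
)

```text
time_s: 31.15
ee_pos: [470.6, 222.8, 45.6]
ee_rot: [179.8, 0.1, -173.0]
force: [0.3, -0.9, 1.7]
gripper_width: 0.5
gripper_force: 0.0
```

>>> move_arm(
  plan=[
    {"x": -2, "y": 0, "z": 0, "rx": 0, "ry": 0, "rz": 0},
    {"x": -2, "y": 0, "z": 0, "rx": 0, "ry": 0, "rz": 0},
    {"x": -2, "y": 0, "z": 0, "rx": 0, "ry": 0, "rz": 0},
    {"x": 0, "y": 0, "z": 0, "rx": 0, "ry": 0, "rz": 0},
  ],
)

```text
time_s: 31.55
ee_pos: [475.8, 223.4, 45.7]
ee_rot: [179.9, 0.1, -173.0]
force: [-0.1, -1.2, 0.5]
gripper_width: 0.6
gripper_force: 0.0
```

>>> move_arm(
  plan=[
    {"x": -2, "y": 0, "z": 0, "rx": 0, "ry": 0, "rz": 0},
    {"x": -2, "y": 0, "z": 0, "rx": 0, "ry": 0, "rz": 0},
    {"x": 0, "y": 0, "z": 0, "rx": 0, "ry": 0, "rz": 0},
  ],
)

```text
time_s: 31.85
ee_pos: [479.9, 223.9, 45.6]
ee_rot: [179.9, 0.1, -173.0]
force: [0.1, -0.1, 0.4]
gripper_width: 0.7
gripper_force: 0.0
```

>>> move_arm(
  plan=[
    {"x": -1.5, "y": 0, "z": 0, "rx": 0, "ry": 0, "rz": 0},
    {"x": -1.5, "y": 0, "z": 0, "rx": 0, "ry": 0, "rz": 0},
    {"x": 0, "y": 0, "z": 0, "rx": 0, "ry": 0, "rz": 0},
  ],
)

```text
time_s: 32.15
ee_pos: [482.7, 224.2, 45.6]
ee_rot: [179.9, 0.0, -173.0]
force: [-0.5, -0.2, -0.5]
gripper_width: 0.7
gripper_force: 0.1
```

>>> move_arm(
  plan=[
    {"x": -1.5, "y": 0, "z": 0, "rx": 0, "ry": 0, "rz": 0},
    {"x": -1.5, "y": 0, "z": 0, "rx": 0, "ry": 0, "rz": 0},
    {"x": 0, "y": 0, "z": 0, "rx": 0, "ry": 0, "rz": 0},
  ],
)

```text
time_s: 32.45
ee_pos: [482.7, 224.1, 45.5]
ee_rot: [179.9, -0.3, -173.0]
force: [-7.3, 0.6, 6.3]
gripper_width: 0.3
gripper_force: 3.6
```

>>> move_arm(
  plan=[
    {"x": -2, "y": 0, "z": 0, "rx": 0, "ry": 0, "rz": 0},
    {"x": -2, "y": 0, "z": 0, "rx": 0, "ry": 0, "rz": 0},
    {"x": 0, "y": 0, "z": 0, "rx": 0, "ry": 0, "rz": 0},
  ],
)

```text
time_s: 32.75
ee_pos: [482.7, 224.0, 45.5]
ee_rot: [179.9, -0.8, -173.0]
force: [-16.3, 0.7, 13.6]
gripper_width: 0.3
gripper_force: 8.1
```

>>> move_arm(
  plan=[
    {"x": -2, "y": 0, "z": 0, "rx": 0, "ry": 0, "rz": 0},
    {"x": -2, "y": 0, "z": 0, "rx": 0, "ry": 0, "rz": 0},
    {"x": 0, "y": 0, "z": 0, "rx": 0, "ry": 0, "rz": 0},
  ],
)

```text
time_s: 33.05
ee_pos: [482.8, 224.0, 45.6]
ee_rot: [179.9, -1.3, -173.1]
force: [-24.3, 0.4, 21.3]
gripper_width: 0.7
gripper_force: 12.6
```

>>> move_arm(
  plan=[
    {"x": -2, "y": 0, "z": -0.5, "rx": 0, "ry": 0, "rz": 0},
    {"x": -2, "y": 0, "z": -0.5, "rx": 0, "ry": 0, "rz": 0},
    {"x": 0, "y": 0, "z": 0, "rx": 0, "ry": 0, "rz": 0},
  ],
)

```text
time_s: 33.35
ee_pos: [482.9, 224.0, 45.7]
ee_rot: [180.0, -1.7, -173.1]
force: [-30.3, 1.8, 22.0]
gripper_width: 0.3
gripper_force: 15.9
```

>>> move_arm(
  plan=[
    {"x": -2, "y": 0, "z": -0.5, "rx": 0, "ry": 0, "rz": 0},
    {"x": -2, "y": 0, "z": -0.5, "rx": 0, "ry": 0, "rz": 0},
    {"x": 0, "y": 0, "z": 0, "rx": 0, "ry": 0, "rz": 0},
  ],
)

```text
time_s: 33.65
ee_pos: [482.9, 223.9, 45.9]
ee_rot: [-180.0, -2.2, -173.1]
force: [-38.3, 2.9, 24.0]
gripper_width: 0.3
gripper_force: 19.3
```

>>> move_arm(
  plan=[
    {"x": 10, "y": 0, "z": 0, "rx": 0, "ry": 0, "rz": 0},
    {"x": 20, "y": 0, "z": 0, "rx": 0, "ry": 0, "rz": 0},
    {"x": 30, "y": 0, "z": 0, "rx": 0, "ry": 0, "rz": 0},
    {"x": 20, "y": -10, "z": -40, "rx": 0, "ry": 0, "rz": 0},
    {"x": 0, "y": -40, "z": -40, "rx": 0, "ry": 0, "rz": 0},
    {"x": 0, "y": -45, "z": -40, "rx": 0, "ry": 0, "rz": 0},
    {"x": 0, "y": -45, "z": 0, "rx": 0, "ry": 0, "rz": 0},
    {"x": 0, "y": -45, "z": 0, "rx": 0, "ry": 0, "rz": 0},
    {"x": 0, "y": -45, "z": 0, "rx": 0, "ry": 0, "rz": 0},
  ],
)

```text
time_s: 34.55
ee_pos: [449.1, -1.4, 156.4]
ee_rot: [179.9, 0.2, -172.9]
force: [1.3, -0.9, -0.3]
gripper_width: 0.4
gripper_force: 0.0
```

Run:
```python
from h import *
np.set_printoptions(precision=1,suppress=True)
A=now();s=state();print(s['time_s'],A[:3,3],s['force'],s['qpos'])
S=cam('scene');T=cam('top');B=np.c_[JX,JL,EZ]
pt={}
for c,f in(('scene',S),('top',T)):
    l=landmark_of(c,'wedge');print([(x['point'],round(x['p'],2)) for x in l[:2]])
    if l: pt[c]=l[0]['point']
    for m in masks_of(c,'wedge')[:1]:
        P=cloud(f,m['pixels']);Q=(P-MO)@B;print(c,m['p'],len(P));print(np.percentile(Q,[3,50,97],axis=0))
if len(pt)==2: p,e=tri(S,pt['scene'],T,pt['top']);print('tri',(p-MO)@B,e)
for f in(T,S):
    Q=(cloud(f,np.ones((384,512),bool))-MO)@B;print('--')
    for x0 in range(-65,0,5):
        q=Q[(Q[:,0]>=x0)&(Q[:,0]<x0+5)&(abs(Q[:,1])<32)&(Q[:,2]>-30)&(Q[:,2]<70)]
        mid=q[abs(q[:,1])<9]; hi=q[q[:,2]>6]
        print(x0,len(q),'mid z',np.percentile(mid[:,2],[20,50,80]) if len(mid) else '', 'y ext z>6',[hi[:,1].min(),hi[:,1].max()] if len(hi) else '')
```

```text
34.55 [449.1  -1.4 156.4] [ 1.3 -0.9 -0.3] [ -1.7   9.8 110.4   0.2  59.6 -98.9]
[([237.5, 185.3], 0.56)]
scene 0.53 90
[[-43.7 -19.   -2.7]
 [-27.3 -11.5  10.4]
 [ -1.   12.5  18.7]]
[([175.3, 184.4], 0.56)]
top 0.61 165
[[-44.4 -14.9   4.2]
 [-24.3  -1.1  15.4]
 [ -2.4  12.9  22.3]]
tri [ 1.  13.5  1. ] 5.978154621065253
--
-65 33 mid z [-25.2 -22.8 -21.8] y ext z>6 
-60 57 mid z [-24.2 -12.4  -0.9] y ext z>6 
-55 37 mid z [-4.6 -3.  -1.4] y ext z>6 
-50 34 mid z [-2.2 -0.3  0.5] y ext z>6 
-45 49 mid z [ 6.5 16.2 21. ] y ext z>6 [np.float64(-15.200145015895455), np.float64(13.096841735052227)]
-40 34 mid z [18.9 19.5 21.7] y ext z>6 [np.float64(-14.941352732036806), np.float64(12.927728425985661)]
-35 32 mid z [16.8 18.3 19.3] y ext z>6 [np.float64(-15.08487345993756), np.float64(13.023600806772166)]
-30 37 mid z [14.3 17.2 18. ] y ext z>6 [np.float64(-14.100932001762681), np.float64(12.736012492320764)]
-25 37 mid z [15.5 17.5 19.1] y ext z>6 [np.float64(-14.227653153353797), np.float64(12.269456812959135)]
-20 30 mid z [14.1 14.7 16.7] y ext z>6 [np.float64(-14.385910848668386),
[... 813 characters left out ...]
6.7 17.2] y ext z>6 [np.float64(-15.738944887330282), np.float64(9.044188499527602)]
-30 18 mid z [16.  17.  17.4] y ext z>6 [np.float64(-20.251690363360723), np.float64(16.947496759955026)]
-25 19 mid z [17.4 17.4 17.4] y ext z>6 [np.float64(-17.873642249729897), np.float64(15.569268976016387)]
-20 12 mid z  y ext z>6 [np.float64(-18.66542919236362), np.float64(-11.679176866586173)]
-15 18 mid z [10.9 11.6 14.1] y ext z>6 [np.float64(-19.122734341499115), np.float64(15.838849669862174)]
-10 16 mid z [10.4 12.  13.3] y ext z>6 [np.float64(-20.063840498110217), np.float64(16.1245548935535)]
-5 34 mid z [12.  21.2 28.9] y ext z>6 [np.float64(-29.52351803541842), np.float64(28.599575722777463)]
```

```bash
python3 -c "
from workcell import *
print(job_done(), state()['time_s'])"
```

```text
the job is handed in; nothing more can be done
the job is handed in; nothing more can be done
```

The wedge was in the right tub; it now lies flat and centred under the bridge, stopped against a push of about 38 N and let go, and the job is handed in at about 35 s; its grip on the bridge after release was not measured, and no verdict came back.

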